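Unstack the radio accessories and set up the amplifier on spacer bars

ROBOT

A 6-joint arm with a two-finger parallel gripper is mounted at the origin on the work surface. World frame = base frame: x ahead of the robot, y to its left, z up, the work surface at z = 0. Lengths are in m, angles in rad, forces in N, time in s.
With the tool pointing down it reaches from about 0.375 to 0.9 m from the base axis. Payload 3.1 kg.
Tool frame: the origin (TCP) lies at the very end of the fingers, on their centre line; the grasp point (between the pads) lies 19 mm behind it (tcp_to_grasp is the distance from the TCP to the grasp point, in m); z points along the fingers, y is the direction in which the jaws open and shut (so a half turn about z gives the same grasp; the last joint's range is limited). The gripper opens to 85 mm and grips with 20 to 120 N. Pads are 22 mm wide; open, the fingers measure 114 mm over their backs; the gripper's body (76 mm by 85 mm) begins 54 mm behind the grasp point. The pads swing forward as they close: fully open they stand 13 mm farther back than shut.
Start: joints at [-1.367, 0.527, 1.433, -0, 1.181, -0.178], TCP at [0.233, -0.58, 0.231] pointing down, gripper open.
Joint ranges: [-3.08, 3.08], [-0.75, 2.2], [0.22, 2.44], [-1.43, 4.57], [0, 2.65], [-2.85, 2.85]. Speed limits (rad/s): [2.79, 2.79, 3.14, 3.14, 3.14, 3.14].

INTERFACE

Orientations are given as a unit quaternion [x, y, z, w].
In Python, from station import sense, snapshot, camera_info, sign_off, tcp_to_grasp gives the robot as it stands.
- The arm moves only by the shell command python3 -m inch 'ROWS' [FORCE]. ROWS is JSON, a list of rows, each a list of 3 entries, a list of its own where there are three numbers: the closure, from -1 (fully open) to 1 (shut), so that 0 is half open, then the shift along the tool's x, y, z normalised to -1 to 1, where 1 is 10 cm, then the turn, a rotation vector about the tool's x, y, z normalised to -1 to 1, where 1 is 360 degrees. In form: [[jaw, [dx, dy, dz], [ax, ay, az]], ...]. A call has 1 to 20 rows; each row is the pose to reach, as a shift and turn from the pose commanded when the call began, along the tool's axes at that moment, turning the shorter way round; what a row does not reach only later rows make up. A row lasts 1/10 s, in which the tool goes at most 50 mm and 8.59 degrees, less where a joint would pass 70% of its speed; a pose out of reach is approached as far as the arm can. A call with a number of a shift or a turn outside -1 to 1 is refused whole. A call with a gripper value outside its range is refused whole. The fingers move at their own pace and stop on an object; FORCE is the grip in N (left out, the last holds). Time passes only in rows, so rows that repeat a pose let the fingers close. It gives the time, the measured TCP pose, the force and the opening at its end, in the units of the state.
- sense(): the state, without advancing time (a new reading comes with each control period).
- snapshot(name): name is "side" or "top"; returns (picture, depth): 400x640x3 uint8, blue, green, red; 400x640 float32, m along the optical axis (not along the pixel's ray), 0 where there is no reading.
- camera_info(name): a dict with "K" (3x3 intrinsics, pixels), "origin" and "orientation" of the camera in the world. Camera axes: x right, y down, z forward; pixel columns grow to the right and rows downward; lengths in m; the calibration is good to about 2 mm. A picture is of the moment at which its call begins. camera_info takes no time and is no camera call.
- sign_off(): hands the job in, once; it reports no verdict.
The state is a dict: "t": time; "q": joint angles; "qd": joint speeds; "tau": joint torques, N m; "tcp_pos": TCP position; "tool_rot": TCP orientation; "force": force on the tool from outside, world axes, zero at the start; "ft_torque": the same for the moment, N m; "finger_gap": opening from 0.0 (shut) to 1.0 (fully open).
Only numpy, scipy, OpenCV 4.12 (cv2) and the standard library are available. Lean on these libraries where they do the work, as an engineer would, in place of code of your own. Each camera call takes 0.05 s, during which the arm holds its last target.

TASK

Take the stack of three radio accessories apart and set each in the middle of its own place, upright: the round meter on the round rubber pad, the filter box along the oblong rubber pad, and the finned amplifier lengthwise in the middle of the aluminium plate. The amplifier needs air underneath, so first lay the two white plastic spacer bars across the plate, one between each pair of printed lines, and rest the amplifier on both of them. Do not knock or shift the microphone or the mug.

Things in the scene. Friction and masses are not known exactly. Their poses are not given: they have to be found in the camera images.
- meter: Round meter in a grey drum case, diameter 58, height 34 mm, white dial on its top face, about 0.12 kg. It is the top of the stack, standing loose on the filter box. Origin at the centre of its underside, z up.
- filter: Plain cast aluminium box, 96 (x) by 58 (y) by 34 mm high, about 0.25 kg, with a round brass connector (diameter 15 mm, at half height) standing 12 mm out of the middle of each short end, 120 mm over both. Middle of the stack, standing loose crosswise on the amplifier. Origin at the centre of its underside, x along its length, z up. Either way round is right.
- amplifier: Dark amplifier brick with fins along its long sides, 150 (x) by 64 (y over the fins) by 36 mm high, flat top and underside, 0.4 to 0.8 kg. Bottom of the stack, standing on the bench. Origin at the centre of its underside, x along its length, z up. Either way round is right.
- bar_a: Square white plastic spacer bar, 100 (x) by 14 by 14 mm, 20 g, lying loose on the bench. Origin at the centre of its underside, x along its length. The two bars are alike and either may go to either pair of lines.
- bar_b: The other white plastic spacer bar, the same as bar_a.
- plate: Fixed bare aluminium plate lying on the bench, 180 (x) by 110 (y) by 6 mm thick. Two pairs of thin black lines are printed across it (along y), the pairs centred at x = +40 and x = -40 mm, the lines of a pair 18 mm apart: a bar goes between the lines of each pair, its middle at y = 0, its length along y. The amplifier then lies along x over both bars, its underside 20 mm above the bench. Origin at the centre of the plate's underside (top face at z = 6 mm).
- round_pad: Fixed flat round black rubber pad, diameter 96, 5 mm thick: the meter's place. Origin at the centre of its underside.
- long_pad: Fixed flat oblong black rubber pad, 140 (x) by 84 (y) by 5 mm thick: the filter's place, length along length. Origin at the centre of its underside.
- microphone: Desk microphone on a round base of diameter 90 mm, 188 mm tall, towards the far right of the bench as the robot sees it; a bystander to leave alone. Origin at the centre of its underside.
- mug: White mug, diameter 80, 90 mm tall, towards the far left of the bench as the robot sees it; a bystander to leave alone. Origin at the centre of its underside.

How it is judged:
At the end, for the whole second after the job is handed in: Meter, filter and amplifier upright, centred on round pad, oblong pad and plate within 15 mm; filter and amplifier along theirs within 0.2 rad; amplifier resting on both bars, one on the plate at each line pair (12 mm across the lines, 20 mm along, 0.2 rad); all at rest (horizontal distance between meter and round_pad below 0.015 m and z of meter in the frame of round_pad between 0.002 and 0.009 m and angle between each of meter, filter, amplifier's own z axis and vertical below 0.08 rad and horizontal distance between filter and long_pad below 0.015 m and z of filter in the frame of long_pad between 0.002 and 0.009 m and angle between the x axis of filter and the x axis of long_pad, either way round below 0.2 rad and horizontal distance between amplifier and plate below 0.015 m and z of amplifier in the frame of plate between 0.017 and 0.024 m and angle between the x axis of amplifier and the x axis of plate, either way round below 0.2 rad and ((x of bar_a in the frame of plate between 0.028 and 0.052 m and y of bar_a in the frame of plate between -0.02 and 0.02 m and z of bar_a in the frame of plate between 0.003 and 0.01 m and angle between the x axis of each of bar_a, bar_b and the y axis of plate, either way round below 0.2 rad and x of bar_b in the frame of plate between -0.052 and -0.028 m and y of bar_b in the frame of plate between -0.02 and 0.02 m and z of bar_b in the frame of plate between 0.003 and 0.01 m) or (x of bar_a in the frame of plate between -0.052 and -0.028 m and y of bar_a in the frame of plate between -0.02 and 0.02 m and z of bar_a in the frame of plate between 0.003 and 0.01 m and angle between the x axis of each of bar_a, bar_b and the y axis of plate, either way round below 0.2 rad and x of bar_b in the frame of plate between 0.028 and 0.052 m and y of bar_b in the frame of plate between -0.02 and 0.02 m and z of bar_b in the frame of plate between 0.003 and 0.01 m)) and linear speed of each of meter, filter, amplifier, bar_a, bar_b below 0.02 m/s); the robot touches nothing.
It fails at once if the microphone or the mug is shifted by more than 30 mm or tipped (distance of any of microphone, mug from where it was at the start of the episode above 0.03 m or angle between any of microphone, mug's own z axis and vertical above 0.35 rad).
It also fails if it takes over 122 s, if anything falls off the work surface, if the arm or the gripper's body presses on something with over 40 N, if the wrist force passes 120 N, or if a joint passes its speed limit or range.

## Working session

There is one attempt and no reset: what is moved stays moved. The work goes in short steps, Python scripts to look and compute and a shell command to move; the robot and the scene stay as the last step left them, time stands still between calls to the robot, and variables do not carry over. Pictures are saved under pics/ and viewed, and the job is handed in when it is done.

```bash
ls; mkdir -p pics; python3 - <<'E'
from station import *
import cv2, numpy as np
s=sense(); print(s); print(tcp_to_grasp)
for n in("side","top"):
    p,d=snapshot(n); cv2.imwrite(f"pics/{n}0.png",p); np.save(f"pics/{n}0.npy",d); print(n,camera_info(n), (d>0).mean(), d.max())
E
```

```text
pics
{'t': 0.0, 'q': array([-1.36652962e+00,  5.28471505e-01,  1.43389129e+00,  2.36224449e-05,
        1.18137903e+00, -1.78501131e-01]), 'qd': array([-0.00122123,  0.00122743,  0.00027536,  0.0004842 , -0.00074794,
       -0.00050031]), 'tau': array([-3.25212441e-04, -4.42349660e+01, -1.78023988e+01, -8.68244979e-05,
        8.53881153e-03, -7.58409442e-06]), 'tcp_pos': array([ 0.23331875, -0.57905866,  0.23033383]), 'tool_rot': array([ 9.81742218e-01,  1.90213203e-01, -2.92213265e-06, -1.07464096e-03]), 'force': array([-0.72722737,  0.40528573,  0.36482922]), 'ft_torque': array([-0.03914881,  0.0012889 ,  0.03342723]), 'finger_gap': 1.0018801431448143}
0.0187
side {'K': array([[503.26434563,   0.        , 314.38148558],
       [  0.        , 503.26434563, 197.1912647 ],
       [  0.        ,   0.        ,   1.        ]]), 'origin': array([0.48320012, 1.14841093, 0.85893301]), 'orientation': array([-0.04868374,  0.88273907, -0.46711819,  0.01422048])} 0.9958828125 3.997493
top {'K': array([[505.93296305,   0.        , 317.094147  ],
       [  0.        , 505.93296305, 198.8889447 ],
       [  0.        ,   0.        ,   1.        ]]), 'origin': array([0.33917605, 0.00488432, 1.23414952]), 'orientation': array([-0.68186145,  0.72407979, -0.07558574,  0.07113524])} 0.9958828125 2.2319703
```

View pics/side0.png

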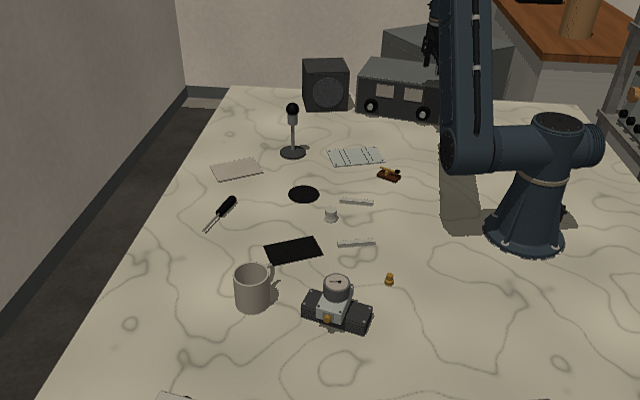

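View pics/top0.png

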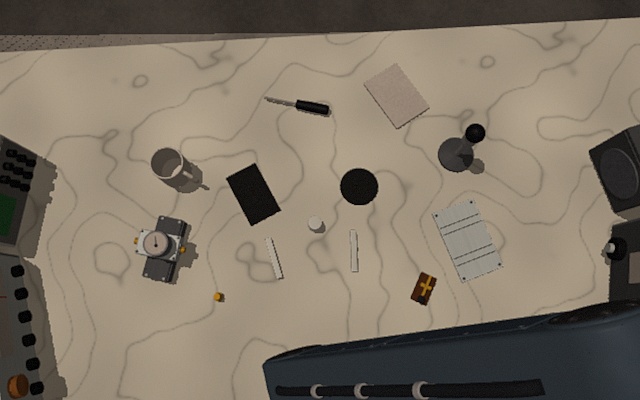

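The side view shows the stack at about (337,300), mug (253,288), oblong pad (293,250), bars (357,202) and (357,243), round pad (304,194), plate (356,157) and microphone (292,135). In the top view they are at: stack (158,248), bars (273,258) and (354,250), oblong pad (253,194), round pad (359,187), plate (467,240).

```bash
cat > h.py <<'E'
import numpy as np, cv2, json
from scipy.spatial.transform import Rotation as R
from station import *
def cloud(n,d):
    c=camera_info(n);K=c['K'];v,u=np.mgrid[:400,:640]
    p=np.stack([(u-K[0,2])*d/K[0,0],(v-K[1,2])*d/K[1,1],d],-1)
    return p@R.from_quat(c['orientation']).as_matrix().T+c['origin']
def proj(n,P):
    c=camera_info(n);K=c['K'];q=(np.atleast_2d(P)-c['origin'])@R.from_quat(c['orientation']).as_matrix()
    return q[:,:2]/q[:,2:]*[K[0,0],K[1,1]]+[K[0,2],K[1,2]]
def ray(n,uv,z):
    "pixel onto plane at height z"
    c=camera_info(n);K=c['K'];uv=np.atleast_2d(uv).astype(float)
    d=np.c_[(uv-[K[0,2],K[1,2]])/[K[0,0],K[1,1]],np.ones(len(uv))]@R.from_quat(c['orientation']).as_matrix().T
    return c['origin']+d*((z-c['origin'][2])/d[:,2])[:,None]
E
python3 - <<'E'
from h import *
for n,pts in dict(top=dict(meter=(157,244),filt=(178,250),ampN=(172,222),amp2=(150,273),longpad=(253,194),roundpad=(359,187),plate=(475,250),barL=(273,258),barR=(354,250),bench1=(300,200),bench2=(120,280),bench3=(520,220),mug=(165,160),mic=(445,155)),
 side=dict(meter=(337,278),filt=(325,302),amp=(355,318),longpad=(293,250),roundpad=(304,194),plate=(356,155),barR=(357,202),barL=(357,243),b=(300,220))).items():
    d=np.load(f'pics/{n}0.npy');P=cloud(n,d);print(n)
    for k,(u,v) in pts.items(): print(k,np.median(P[v-1:v+2,u-1:u+2].reshape(-1,3),0).round(4))
    im=cv2.imread(f'pics/{n}0.png')
    if n=='top':
        cv2.imwrite('pics/tA.png',cv2.resize(im[140:300,115:300],None,fx=4,fy=4,interpolation=2)[:600])
        cv2.imwrite('pics/tB.png',cv2.resize(im[140:300,330:510],None,fx=4,fy=4,interpolation=2)[:600])
    else: cv2.imwrite('pics/sA.png',cv2.resize(im[225:345,220:400],None,fx=4,fy=4,interpolation=2))
E
```

```text
top
meter [0.4956 0.3547 0.1041]
filt [0.4841 0.3182 0.0667]
ampN [0.5557 0.3404 0.0365]
amp2 [0.4374 0.3914 0.0376]
longpad [0.6205 0.1479 0.0044]
roundpad [ 0.6224 -0.117   0.0043]
plate [ 0.4483 -0.3864  0.0059]
barL [0.4573 0.1038 0.0143]
barR [ 0.4653 -0.0917  0.0124]
bench1 [ 0.5987  0.0319 -0.0006]
bench2 [4.281e-01 4.749e-01 3.000e-04]
bench3 [ 0.516  -0.5075  0.0007]
mug [0.717 0.362 0.02 ]
mic [ 0.6904 -0.3386  0.0112]
side
meter [0.4986 0.3474 0.1042]
filt [0.5201 0.3884 0.0706]
amp [0.4538 0.3934 0.0361]
longpad [0.6214 0.1499 0.0049]
roundpad [ 0.6232 -0.1123  0.0047]
plate [ 0.4735 -0.3731  0.006 ]
barR [ 0.4621 -0.0826  0.0115]
barL [0.4563 0.1106 0.0114]
b [0.6198 0.0135 0.0008]
```

View pics/tA.png

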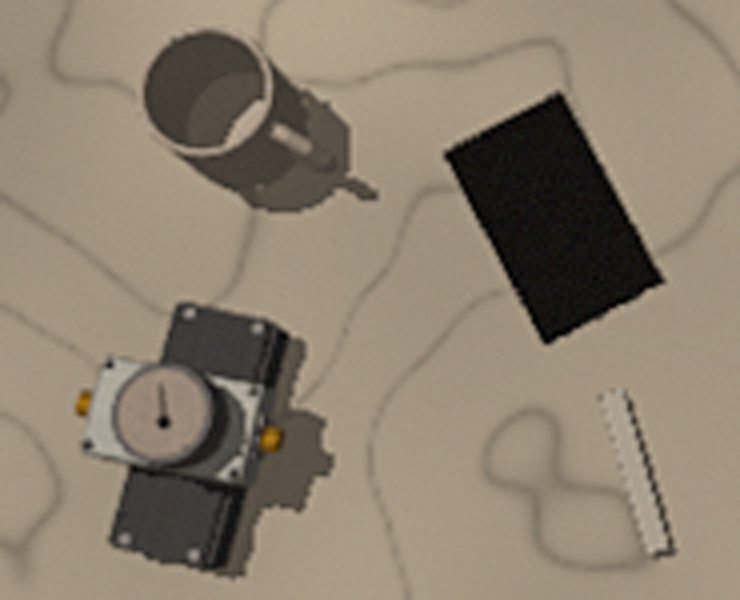

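View pics/tB.png

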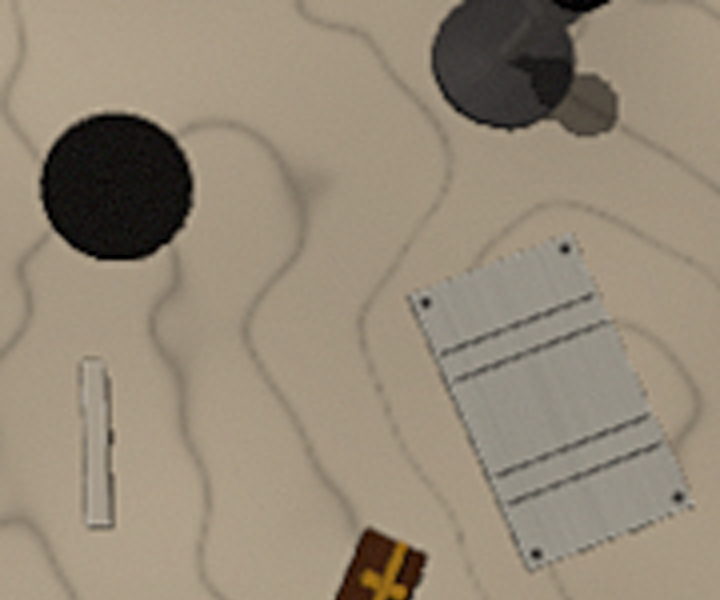

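View pics/sA.png

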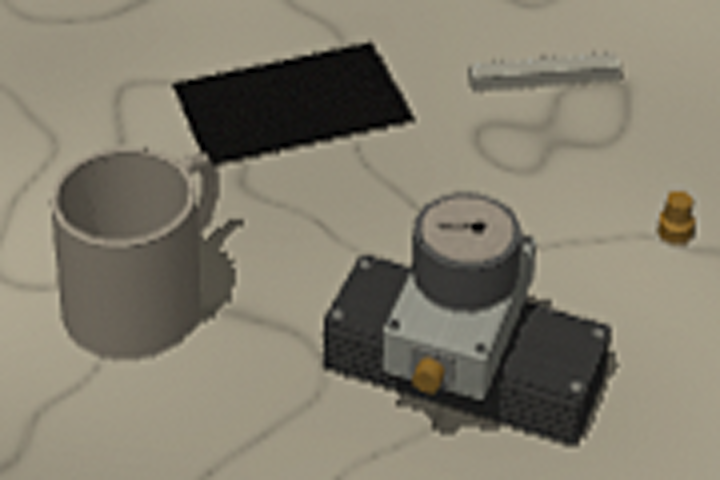

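```bash
cat > meas.py <<'E'
from h import *
def rect(xy,name):
    (c,(w,h),a)=cv2.minAreaRect((np.asarray(xy)*1000).astype(np.float32))
    # robust: trim by percentiles in the rectangle frame
    if w<h: a+=90
    a=np.deg2rad(a);
    for _ in range(1):
        u=np.array([np.cos(a),np.sin(a)]);v=np.array([-u[1],u[0]]);X=np.asarray(xy)*1000
        p,q=X@u,X@v;l=np.percentile(p,[.5,99.5]);m=np.percentile(q,[.5,99.5])
    c=u*l.mean()+v*m.mean()
    ang=np.rad2deg(a)%180
    print(name,'c',c.round(1),'size',np.diff(l).round(1),np.diff(m).round(1),'ang',ang.round(1),'n',len(X))
    return c,ang
def comp(mask,seed):
    n,l=cv2.connectedComponents(mask.astype(np.uint8)); return l==l[seed[1],seed[0]]
if __name__=='__main__':
  seeds=dict(top=dict(longpad=(253,194),roundpad=(359,187),plate=(475,250),barL=(273,258),barR=(354,250),meter=(157,244)),
   side=dict(longpad=(293,250),roundpad=(304,194),plate=(358,153),barL=(357,241),barR=(357,201),meter=(337,281)))
  for n in('top','side'):
    d=np.load(f'pics/{n}0.npy');P=cloud(n,d);im=cv2.imread(f'pics/{n}0.png');g=im.max(2);z=P[...,2]
    S=seeds[n];print(n)
    for k in('longpad','roundpad'):
        m=comp(g<45,S[k]);v,u=np.nonzero(m);rect(ray(n,np.c_[u,v],.005)[:,:2],k)
    inb=lambda a,b,r:(np.hypot(P[...,0]-a,P[...,1]-b)<r)
    b,gr,r=[im[...,i].astype(int) for i in range(3)]
    m=inb(.47,-.37,.13)&(z>.002)&(z<.012);m=comp(cv2.morphologyEx(m.astype(np.uint8),cv2.MORPH_CLOSE,np.ones((3,3))),S['plate']);rect(P[m][:,:2],'plate(depth)')
    m=inb(.47,-.37,.13)&(r-b<14)&(z<.02);m=comp(cv2.morphologyEx(m.astype(np.uint8),cv2.MORPH_CLOSE,np.ones((5,5))),S['plate']);v,u=np.nonzero(m);rect(ray(n,np.c_[u,v],.006)[:,:2],'plate(col)')
    for k,a,bb in(('barL',.457,.106),('barR',.464,-.087)):
        m=inb(a,bb,.075)&(z>.007)&(z<.022);rect(P[m][:,:2],k)
    st=inb(.495,.36,.13)
    rect(P[st&(z>.098)][:,:2],'meter'); rect(P[st&(z>.062)&(z<.075)][:,:2],'filter'); rect(P[st&(z>.030)&(z<.040)][:,:2],'amp')
    for k,q in(('meter',st&(z>.098)),('filter',st&(z>.062)&(z<.075)),('amp',st&(z>.03)&(z<.04))): print(k,'z',np.median(z[q]).round(4))
    print('mug',P[inb(.68,.37,.06)&(z>.08)].mean(0),'mic',P[inb(.69,-.34,.07)&(z>.06)].mean(0))
E
python3 meas.py
```

```text
top
longpad c [620.6 148.2] size [136.5] [80.1] ang 25.1 n 1760
roundpad c [ 623.7 -116. ] size [87.7] [89.7] ang 86.6 n 1065
plate(depth) c [ 470.2 -368. ] size [251.8] [248.9] ang 128.2 n 6300
plate(col) c [ 426.7 -383.9] size [107.4] [77.3] ang 106.9 n 521
barL c [460.7 102.9] size [60.8] [88.8] ang 136.2 n 252
barR c [463.  -81.6] size [114.9] [60.4] ang 157.9 n 251
meter c [498.9 357.8] size [55.1] [54.4] ang 60.5 n 528
filter c [499.6 360.6] size [106.3] [57.6] ang 75.8 n 472
amp c [496.1 361.1] size [149.1] [66.3] ang 163.0 n 968
meter z 0.1041
filter z 0.0693
amp z 0.0355
mug [0.68892629 0.3537466  0.08751132] mic [ 0.68823406 -0.36248594  0.16386056]
side
longpad c [622.1 150.8] size [136.8] [82.] ang 25.5 n 1095
roundpad c [ 626.2 -113.6] size [90.7] [87.1] ang 7.4 n 423
plate(depth) c [ 471.3 -364.3] size [240.9] [227.4] ang 93.9 n 1324
plate(col) c [ 476.2 -366.2] size [178.3] [112.6] ang 17.4 n 861
barL c [459.3 105.2] size [99.] [18.6] ang 13.8 n 198
barR c [465.7 -89.3] size [97.1] [20.5] ang 177.1 n 146
meter c [499.5 362.1] size [55.3] [55.] ang 92.9 n 442
filter c [500.8 368.9] size [98.1] [58.1] ang 76.2 n 466
amp c [497.7 371.6] size [148.7] [82.] ang 164.1 n 868
meter z 0.1042
filter z 0.0696
amp z 0.0357
mug [0.68503535 0.3617726  0.08688819] mic [ 0.69154895 -0.35544857  0.14270094]
```

```bash
cat > ov.py <<'E'
from h import *
def box(c,L,W,z,a):
    u=np.array([np.cos(a),np.sin(a)]);v=np.array([-u[1],u[0]])
    return np.array([np.r_[np.array(c)+u*sx*L/2+v*sy*W/2,z] for sx,sy in((1,1),(1,-1),(-1,-1),(-1,1))])
def circ(c,D,z): t=np.linspace(0,2*np.pi,40);return np.c_[c[0]+D/2*np.cos(t),c[1]+D/2*np.sin(t),z+0*t]
def overlay(n,im,shapes,crop,f,out):
    x0,y0,x1,y1=crop;o=cv2.resize(im[y0:y1,x0:x1],None,fx=f,fy=f,interpolation=2)
    for s,col in shapes:
        q=((proj(n,s)-[x0,y0]+.5)*f).round().astype(np.int32);cv2.polylines(o,[q],True,col,1,16)
    cv2.imwrite(out,o)
E
python3 - <<'E'
from ov import *
q=np.array([(408,296),(572,236),(693,506),(530,570)])/4+[330,140]-.3
P=ray('top',q,.006)[:,:2];print(P.round(4),P.mean(0),[np.linalg.norm(P[i]-P[i-1]).round(4) for i in range(4)])
d=P[0]+P[1]-P[2]-P[3];print(np.rad2deg(np.arctan2(d[1],d[0])))
# bars top
for n,pt in(('barL',[(600,395),(625,389),(673,551),(652,558)]),):
    P=ray('top',np.array(pt)/4+[115,140],.014)[:,:2];print(n,P.round(4),P.mean(0))
for n,pt in(('barR',[(82,359),(106,357),(113,525),(87,527)]),):
    P=ray('top',np.array(pt)/4+[330,140],.014)[:,:2];print(n,P.round(4),P.mean(0))
D=np.deg2rad
Pl=((.474,-.3705),D(18.5));
def S():
  r=(0,0,255);g=(0,255,0)
  u=np.array([np.cos(Pl[1]),np.sin(Pl[1])])
  sh=[(box(Pl[0],.18,.11,.006,Pl[1]),r),(box((.6213,.1495),.14,.084,.005,D(25.3)),r),(circ((.625,-.115),.096,.005),r),
   (circ((.4992,.360),.058,.104),g),(box((.500,.363),.096,.058,.070,D(76)),r),(box((.4975,.363),.15,.064,.036,D(163.5)),g),
   (box((.460,.104),.1,.014,.014,D(13.8)),g),(box((.466,-.0895),.1,.014,.014,D(177)),g)]
  for s in(-.04,.04): sh.append((box(np.array(Pl[0])+u*s,.014,.1,.006,Pl[1]),g))
  return sh
t=cv2.imread('pics/top0.png');s=cv2.imread('pics/side0.png')
overlay('top',t,S(),(115,140,300,290),4,'pics/oA.png');overlay('top',t,S(),(330,140,510,290),4,'pics/oB.png');overlay('side',s,S(),(220,130,400,280),4,'pics/oC.png')
overlay('side',s,S(),(220,215,400,345),4,'pics/oD.png')
E
```

```text
[[ 0.5437 -0.2906]
 [ 0.5752 -0.3962]
 [ 0.4052 -0.4485]
 [ 0.3732 -0.3458]] [ 0.47431776 -0.37025728] [np.float64(0.1792), np.float64(0.1102), np.float64(0.1778), np.float64(0.1076)]
17.53075545563964
barL [[0.5052 0.1214]
 [0.5079 0.1061]
 [0.409  0.0815]
 [0.4057 0.0942]] [0.45694531 0.10078893]
barR [[ 0.5147 -0.0872]
 [ 0.515  -0.1019]
 [ 0.4136 -0.0983]
 [ 0.4134 -0.0827]] [ 0.46419046 -0.09251374]
```

View pics/oA.png

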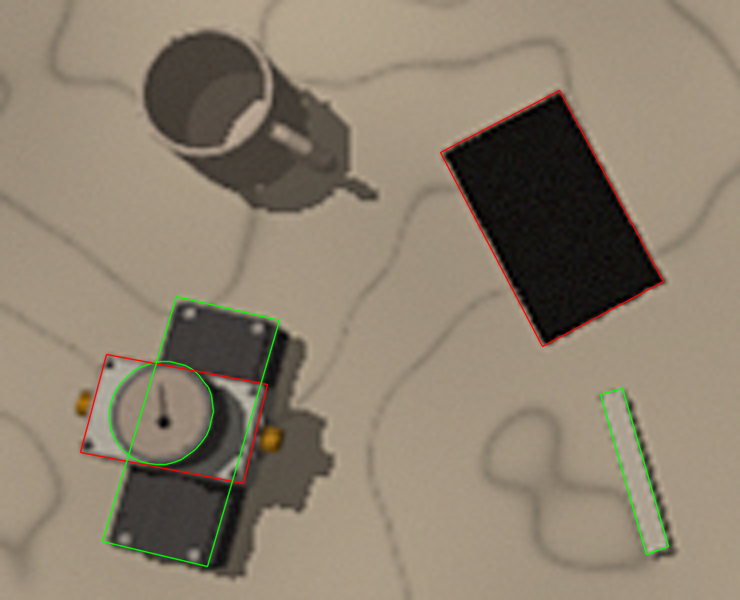

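View pics/oB.png

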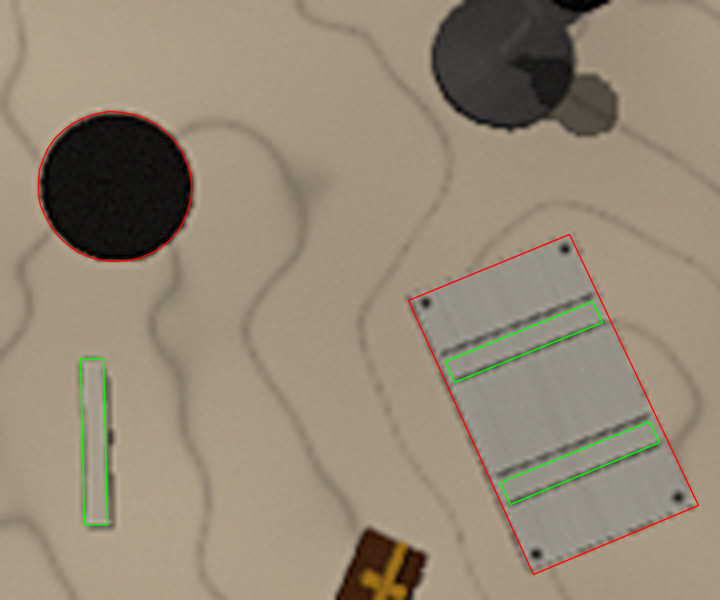

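View pics/oC.png

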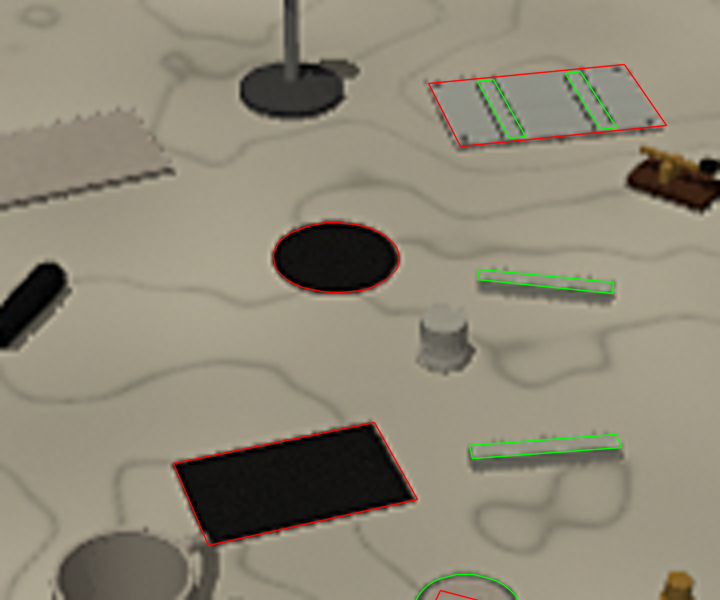

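View pics/oD.png

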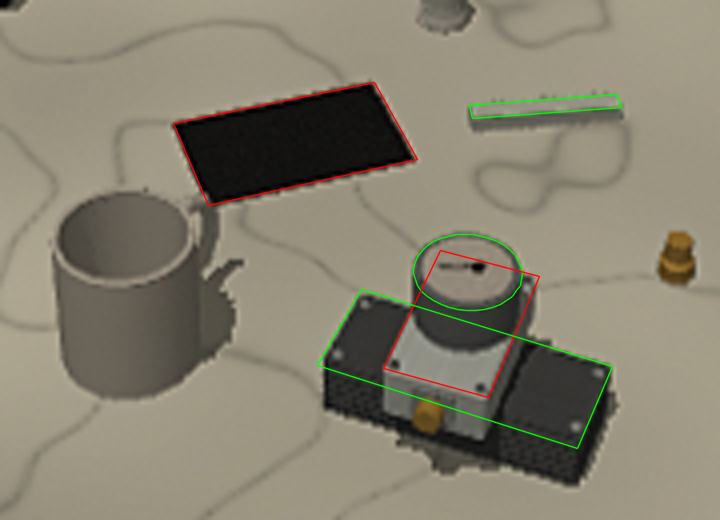

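The overlays of my fitted poses match both views within about 2 mm: pads, plate lines, both bars and the stack. Next is a helper that converts a target pose into shifts and turns.

```bash
cat > go.py <<'E'
import sys
from h import *
def pose():
    s=sense();M=R.from_quat(s['tool_rot']).as_matrix();return s,M,np.degrees(np.arctan2(M[1,0],M[0,0]))
def plan(x,y,z,psi,psis=None,ps=None):
    s,M,p0=pose();p=s['tcp_pos'] if ps is None else ps; 
    D=np.array([x,y,z])-p;dpsi=(psi-p0+180)%360-180
    c,si=np.cos(np.radians(psi)),np.sin(np.radians(psi));F=np.array([[c,si,0],[si,-c,0],[0,0,-1]])
    print('from',p.round(4),'psi %.1f'%p0,'D',D.round(4),'turn unit %.4f'%(-dpsi/360),'turn rows %.1f'%(abs(dpsi)/8.59))
    print('now-axes total',(D@M/.1).round(3),' end-axes total',(D@F/.1).round(3))
    k=1
    while max(abs(D@M/.1/k).max(),abs(D@F/.1/k).max())>1: k+=1
    print('split',k,': first',(D@M/.1/k).round(3),' then',(D@F/.1/k).round(3),'x',k-1,' rows each %.1f'%(np.linalg.norm(D)/k/.05))
if __name__=='__main__': plan(*map(float,sys.argv[1:5]))
E
python3 go.py .466 -.09 .12 -3
```

```text
from [ 0.2333 -0.5791  0.2304] psi 21.9 D [ 0.2327  0.4891 -0.1104] turn unit 0.0693 turn rows 2.9
now-axes total [ 3.985 -3.666  1.113]  end-axes total [ 2.067 -5.006  1.104]
split 6 : first [ 0.664 -0.611  0.185]  then [ 0.345 -0.834  0.184] x 5  rows each 1.8
```

```bash
python3 -m inch '[[0.2,[0.66,-0.61,0.18],[0,0,0.069]],[0.2,[0.66,-0.61,0.18],[0,0,0.069]],[0.2,[0.66,-0.61,0.18],[0,0,0.069]]]' 30; python3 go.py .466 -.09 .12 -3
```

```text
t: 0.4
tcp_pos: [0.2728, -0.4911, 0.2111]
tool_rot: [1.0, -0.027, -0.001, -0.005]
force: [0.9, -0.3, -0.1]
finger_gap: 0.512
from [ 0.2728 -0.4911  0.2111] psi -3.1 D [ 0.1932  0.4011 -0.0911] turn unit -0.0001 turn rows 0.0
now-axes total [ 1.718 -4.099  0.949]  end-axes total [ 1.719 -4.107  0.911]
split 5 : first [ 0.344 -0.82   0.19 ]  then [ 0.344 -0.821  0.182] x 4  rows each 1.8
```

```bash
for i in 1; do
python3 -m inch '[[0.2,[0.34,-0.82,0.18],[0,0,0]],[0.2,[0.34,-0.82,0.18],[0,0,0]]]' >/dev/null
python3 -m inch '[[0.2,[0.34,-0.82,0.18],[0,0,0]],[0.2,[0.34,-0.82,0.18],[0,0,0]]]' >/dev/null
python3 -m inch '[[0.2,[0.34,-0.82,0.18],[0,0,0]],[0.2,[0.34,-0.82,0.18],[0,0,0]]]' >/dev/null
python3 -m inch '[[0.2,[0.34,-0.82,0.18],[0,0,0]],[0.2,[0.34,-0.82,0.18],[0,0,0]]]' >/dev/null
python3 -m inch '[[0.2,[0.34,-0.82,0.18],[0,0,0]],[0.2,[0.34,-0.82,0.18],[0,0,0]],[0.2,[0.34,-0.82,0.18],[0,0,0]]]' ; done; python3 go.py .466 -.09 .04 -3
```

```text
t: 1.5
tcp_pos: [0.4626, -0.0932, 0.1222]
tool_rot: [1.0, -0.022, -0.001, -0.001]
force: [-0.8, 0.0, 0.0]
finger_gap: 0.395
from [ 0.4626 -0.0932  0.1222] psi -2.5 D [ 0.0034  0.0032 -0.0822] turn unit 0.0013 turn rows 0.1
now-axes total [ 0.034 -0.032  0.822]  end-axes total [ 0.032 -0.034  0.822]
split 1 : first [ 0.034 -0.032  0.822]  then [ 0.032 -0.034  0.822] x 0  rows each 1.6
```

```bash
python3 -m inch '[[0.2,[0.03,-0.03,0.82],[0,0,0]],[0.2,[0.03,-0.03,0.82],[0,0,0]],[0.2,[0.03,-0.03,0.82],[0,0,0]]]'; python3 - <<'E'
from ov import *
D=np.deg2rad
p,d=snapshot('side'); s=sense();print(s['tcp_pos'],s['tool_rot'])
overlay('side',p,[(box((.466,-.0895),.1,.014,.014,D(177)),(0,255,0))],(270,130,430,250),5,'pics/s1.png')
E
python3 go.py .466 -.09 .003 -3
```

```text
t: 1.8
tcp_pos: [0.4631, -0.0942, 0.0381]
tool_rot: [1.0, -0.025, -0.004, -0.002]
force: [0.5, 0.8, 0.6]
finger_gap: 0.399
[ 0.46414595 -0.09474977  0.03992753] [ 9.99669845e-01 -2.55731136e-02 -2.30865886e-03 -9.42115944e-04]
from [ 0.4641 -0.0947  0.0399] psi -2.9 D [ 0.0019  0.0047 -0.0369] turn unit 0.0002 turn rows 0.0
now-axes total [ 0.018 -0.048  0.369]  end-axes total [ 0.016 -0.048  0.369]
split 1 : first [ 0.018 -0.048  0.369]  then [ 0.016 -0.048  0.369] x 0  rows each 0.7
```

View pics/s1.png

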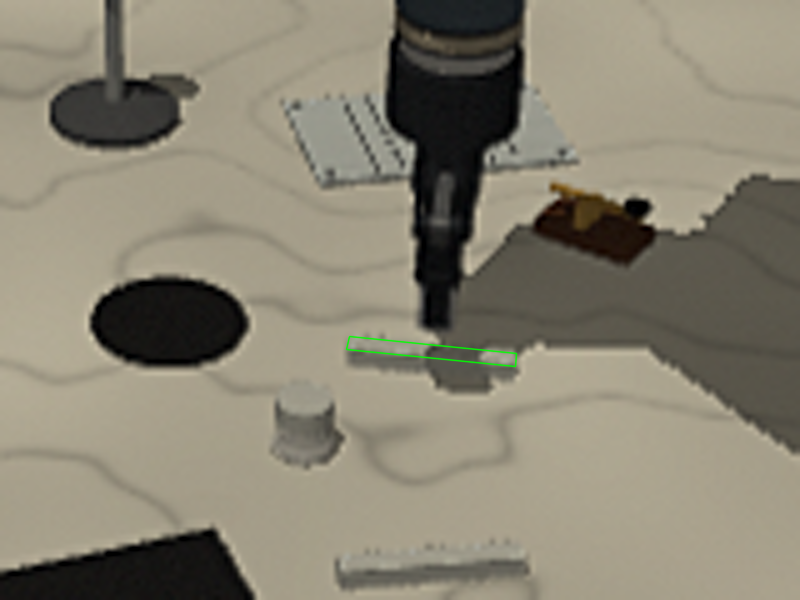

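The picture shows the open fingers at (437,325), centred over the bar at (432,352), as wanted.

```bash
python3 -m inch '[[0.2,[0.02,-0.05,0.2],[0,0,0]],[0.2,[0.02,-0.05,0.36],[0,0,0]],[0.2,[0.02,-0.05,0.36],[0,0,0]],[0.2,[0.02,-0.05,0.36],[0,0,0]]]'; python3 -m inch '[[1,[0,0,0],[0,0,0]],[1,[0,0,0],[0,0,0]],[1,[0,0,0],[0,0,0]],[1,[0,0,0],[0,0,0]],[1,[0,0,0],[0,0,0]],[1,[0,0,0],[0,0,0]]]' 40;python3 -m inch '[[1,[0,0,-0.5],[0,0,0]],[1,[0,0,-1],[0,0,0]],[1,[0,0,-1],[0,0,0]],[1,[0,0,-1],[0,0,0]]]';  python3 - <<'E'
from ov import *
p,d=snapshot('side'); cv2.imwrite('pics/s2.png',cv2.resize(p[90:230,260:440],None,fx=4,fy=4))
E
python3 go.py .436 -.383 .10 -72;python3 go.py .512 -.358 .10 -72
```

```text
t: 2.25
tcp_pos: [0.4685, -0.0907, 0.0067]
tool_rot: [1.0, -0.026, 0.001, 0.0]
force: [-0.1, -0.1, -0.5]
finger_gap: 0.399
t: 2.85
tcp_pos: [0.4687, -0.0905, 0.0069]
tool_rot: [1.0, -0.025, 0.001, 0.001]
force: [-1.1, -0.2, 6.2]
finger_gap: 0.145
t: 3.25
tcp_pos: [0.4687, -0.0903, 0.1072]
tool_rot: [1.0, -0.025, 0.002, 0.001]
force: [0.2, 0.3, -0.5]
finger_gap: 0.143
from [ 0.4678 -0.0899  0.106 ] psi -2.9 D [-0.0318 -0.2931 -0.006 ] turn unit 0.1919 turn rows 8.0
now-axes total [-0.168  2.943  0.061]  end-axes total [2.69  1.208 0.06 ]
split 3 : first [-0.056  0.981  0.02 ]  then [0.897 0.403 0.02 ] x 2  rows each 2.0
from [ 0.4678 -0.0899  0.106 ] psi -2.9 D [ 0.0442 -0.2681 -0.006 ] turn unit 0.1919 turn rows 8.0
now-axes total [0.578 2.655 0.062]  end-axes total [2.687 0.408 0.06 ]
split 3 : first [0.193 0.885 0.021]  then [0.896 0.136 0.02 ] x 2  rows each 1.8
```

View pics/s2.png

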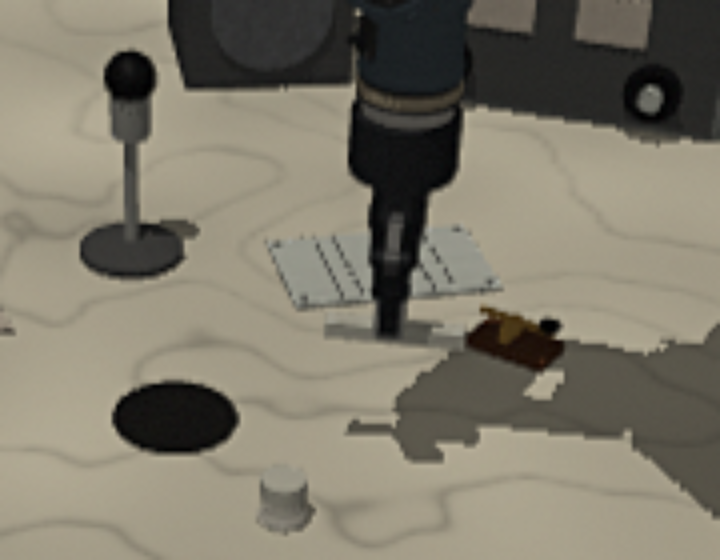

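```bash
python3 - <<'E'
from h import *
t=cv2.imread('pics/top0.png');s=cv2.imread('pics/side0.png')
cv2.imwrite('pics/pt.png',cv2.resize(t[190:290,425:510],None,fx=6,fy=6,interpolation=2))
cv2.imwrite('pics/ps.png',cv2.resize(s[140:172,320:392],None,fx=10,fy=10,interpolation=2))
E
```

```text
(no output)
```

View pics/pt.png

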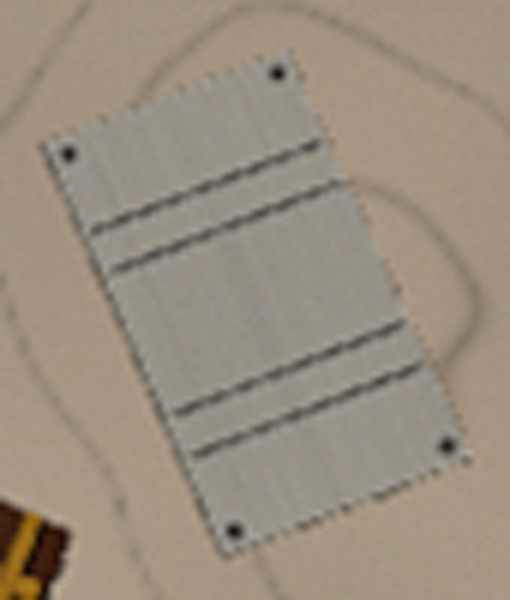

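View pics/ps.png

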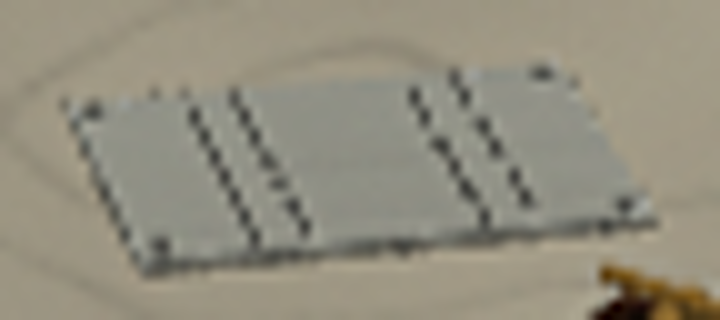

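```bash
python3 - <<'E'
from h import *
a=ray('top',(np.array([(93,231),(318,143),(112,270),(341,183),(178,412),(403,323),(196,456),(420,367)])+.5)/6-.5+[425,190],.006)[:,:2]
b=ray('side',(np.array([(192,108),(257,243),(235,95),(306,233),(413,92),(487,222),(454,75),(530,205)])+.5)/10-.5+[320,140],.006)[:,:2]
for X in(a,b):
    f=X[:4].mean(0);n=X[4:].mean(0);d=f-n
    print('far',f.round(4),'near',n.round(4),'mid',((f+n)/2).round(4),np.linalg.norm(d).round(4),np.degrees(np.arctan2(d[1],d[0])).round(1))
h=ray('top',(np.array([(68,154),(277,73),(447,446),(234,530)])+.5)/6-.5+[425,190],.006)[:,:2];print('holes',h.mean(0))
E
```

```text
far [ 0.5138 -0.3588] near [ 0.4375 -0.3835] mid [ 0.4756 -0.3711] 0.0802 18.0
far [ 0.5133 -0.3585] near [ 0.4373 -0.3837] mid [ 0.4753 -0.3711] 0.0801 18.3
holes [ 0.47532753 -0.37028956]
```

Both views agree that the line pairs are at far (.5135,-.3586) and near (.4373,-.3835), with the plate at 18°. I'll move the first bar to the far pair.

```bash
python3 -m inch '[[1,[0.19,0.88,0],[0,0,0.192]],[1,[0.19,0.88,0],[0,0,0.192]],[1,[0.19,0.88,0],[0,0,0.192]],[1,[0.19,0.88,0],[0,0,0.192]],[1,[0.19,0.88,0],[0,0,0.192]],[1,[0.19,0.88,0],[0,0,0.192]],[1,[0.19,0.88,0],[0,0,0.192]],[1,[0.19,0.88,0],[0,0,0.192]],[1,[0.19,0.88,0],[0,0,0.192]]]' >/dev/null
python3 -m inch '[[1,[0.9,0.14,0],[0,0,0]],[1,[0.9,0.14,0],[0,0,0]]]'>/dev/null
python3 -m inch '[[1,[0.9,0.14,0],[0,0,0]],[1,[0.9,0.14,0],[0,0,0]],[1,[0.9,0.14,0],[0,0,0]],[1,[0.9,0.14,0],[0,0,0]]]'
python3 go.py .514 -.361 .04 -72
```

```text
t: 4.8
tcp_pos: [0.5102, -0.3587, 0.1038]
tool_rot: [0.809, -0.588, -0.002, -0.0]
force: [0.4, 0.5, -0.5]
finger_gap: 0.147
from [ 0.5102 -0.3587  0.1038] psi -72.0 D [ 0.0038 -0.0023 -0.0638] turn unit -0.0000 turn rows 0.0
now-axes total [ 0.036 -0.03   0.638]  end-axes total [ 0.034 -0.029  0.638]
split 1 : first [ 0.036 -0.03   0.638]  then [ 0.034 -0.029  0.638] x 0  rows each 1.3
```

```bash
python3 -m inch '[[1,[0.04,-0.03,0.4],[0,0,0]],[1,[0.04,-0.03,0.64],[0,0,0]],[1,[0.04,-0.03,0.64],[0,0,0]],[1,[0.04,-0.03,0.64],[0,0,0]],[1,[0.04,-0.03,0.64],[0,0,0]]]'
python3 go.py .514 -.361 .0135 -72;  python3 - <<'E'
from ov import *
D=np.deg2rad
for n,c in(('side',(320,120,400,180)),('top',(420,180,520,290))):
    p,d=snapshot(n)
    overlay(n,p,[(box(x,.1,.014,.02,D(108)),(0,255,0)) for x in((.5135,-.3586),(.4373,-.383))],c,6,f'pics/p1{n}.png')
E
```

```text
t: 5.3
tcp_pos: [0.516, -0.3612, 0.0426]
tool_rot: [0.809, -0.587, 0.001, 0.0]
force: [-0.4, -0.3, -0.6]
finger_gap: 0.147
from [ 0.516  -0.3612  0.0426] psi -71.9 D [-0.002   0.0002 -0.0291] turn unit 0.0001 turn rows 0.0
now-axes total [-0.008  0.019  0.291]  end-axes total [-0.008  0.019  0.291]
split 1 : first [-0.008  0.019  0.291]  then [-0.008  0.019  0.291] x 0  rows each 0.6
```

View pics/p1side.png

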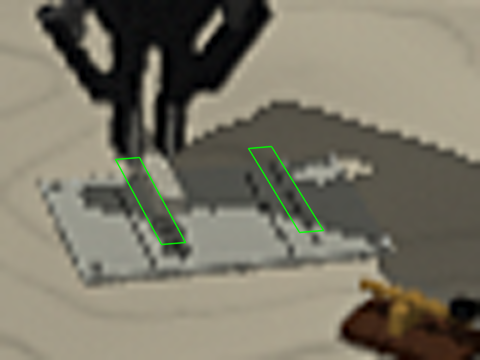

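View pics/p1top.png

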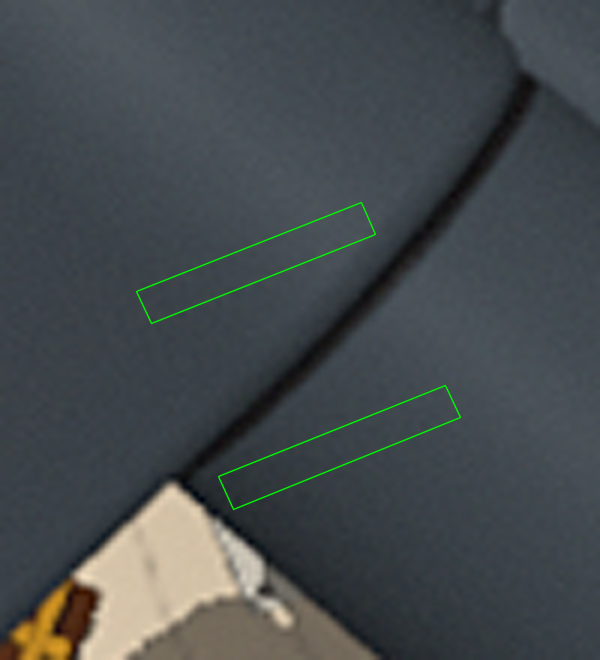

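The arm hides the plate from above. The side view shows the bar held at (155,175) above the far pair, so I'll lower it.

```bash
python3 -m inch '[[1,[0,0.02,0.15],[0,0,0]],[1,[0,0.02,0.29],[0,0,0]],[1,[0,0.02,0.29],[0,0,0]],[1,[0,0.02,0.29],[0,0,0]]]'
python3 -m inch '[[0.3,[0,0,0],[0,0,0]],[0.3,[0,0,0],[0,0,0]],[0.3,[0,0,0],[0,0,0]],[0.3,[0,0,0],[0,0,0]]]'
python3 -m inch '[[0.3,[0,0,-0.4],[0,0,0]],[0.3,[0,0,-0.8],[0,0,0]],[0.3,[0,0,-0.8],[0,0,0]]]'
python3 go.py .460 .103 .12 14
```

```text
t: 5.8
tcp_pos: [0.5129, -0.3617, 0.0111]
tool_rot: [0.809, -0.588, -0.001, -0.0]
force: [-0.5, -0.0, -0.0]
finger_gap: 0.146
t: 6.2
tcp_pos: [0.5135, -0.3621, 0.0123]
tool_rot: [0.809, -0.588, 0.0, -0.0]
force: [1.0, 0.3, -0.1]
finger_gap: 0.349
t: 6.5
tcp_pos: [0.5166, -0.365, 0.0979]
tool_rot: [0.809, -0.588, 0.006, 0.001]
force: [0.3, -0.6, 0.1]
finger_gap: 0.346
from [ 0.5166 -0.365   0.0979] psi -72.0 D [-0.0566  0.468   0.0221] turn unit -0.2389 turn rows 10.0
now-axes total [-4.624 -0.908 -0.264]  end-axes total [ 0.583 -4.678 -0.221]
split 5 : first [-0.925 -0.182 -0.053]  then [ 0.117 -0.936 -0.044] x 4  rows each 1.9
```

```bash
python3 -m inch '[[0.2,[-0.92,-0.18,-0.05],[0,0,-0.239]],[0.2,[-0.92,-0.18,-0.05],[0,0,-0.239]],[0.2,[-0.92,-0.18,-0.05],[0,0,-0.239]],[0.2,[-0.92,-0.18,-0.05],[0,0,-0.239]],[0.2,[-0.92,-0.18,-0.05],[0,0,-0.239]],[0.2,[-0.92,-0.18,-0.05],[0,0,-0.239]],[0.2,[-0.92,-0.18,-0.05],[0,0,-0.239]],[0.2,[-0.92,-0.18,-0.05],[0,0,-0.239]],[0.2,[-0.92,-0.18,-0.05],[0,0,-0.239]],[0.2,[-0.92,-0.18,-0.05],[0,0,-0.239]],[0.2,[-0.92,-0.18,-0.05],[0,0,-0.239]]]' >/dev/null
python3 -m inch '[[0.2,[0.12,-0.94,-0.04],[0,0,0]],[0.2,[0.12,-0.94,-0.04],[0,0,0]]]' >/dev/null
python3 -m inch '[[0.2,[0.12,-0.94,-0.04],[0,0,0]],[0.2,[0.12,-0.94,-0.04],[0,0,0]]]' >/dev/null
python3 -m inch '[[0.2,[0.12,-0.94,-0.04],[0,0,0]],[0.2,[0.12,-0.94,-0.04],[0,0,0]]]' >/dev/null
python3 -m inch '[[0.2,[0.12,-0.94,-0.04],[0,0,0]],[0.2,[0.12,-0.94,-0.04],[0,0,0]],[0.2,[0.12,-0.94,-0.04],[0,0,0]],[0.2,[0.12,-0.94,-0.04],[0,0,0]]]'
python3 go.py .460 .103 .04 14
python3 - <<'E'
from ov import *
D=np.deg2rad
p,d=snapshot('top')
overlay('top',p,[(box(x,.1,.014,.02,D(108)),(0,255,0)) for x in((.5135,-.3586),(.4373,-.3835))],(420,180,520,280),6,'pics/p2.png')
E
```

```text
t: 8.6
tcp_pos: [0.4575, 0.1083, 0.1133]
tool_rot: [0.992, 0.123, 0.0, 0.0]
force: [0.2, 0.1, 0.4]
finger_gap: 0.402
from [0.4575 0.1083 0.1133] psi 14.1 D [ 0.0025 -0.0053 -0.0733] turn unit 0.0002 turn rows 0.0
now-axes total [0.011 0.057 0.733]  end-axes total [0.011 0.057 0.733]
split 1 : first [0.011 0.057 0.733]  then [0.011 0.057 0.733] x 0  rows each 1.5
```

View pics/p2.png

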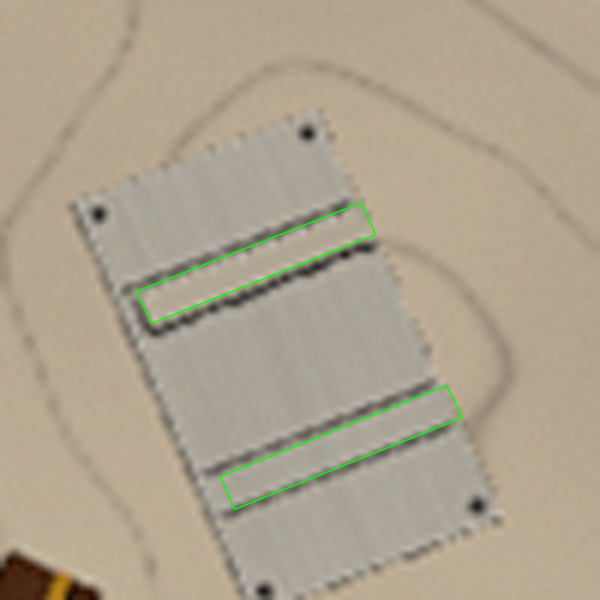

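The far bar lies between its lines, matching the outline at (255,262). Next is the second bar.

```bash
python3 -m inch '[[0.2,[0.01,0.057,0.45],[0,0,0]],[0.2,[0.01,0.057,0.73],[0,0,0]],[0.2,[0.01,0.057,0.73],[0,0,0]],[0.2,[0.01,0.057,0.73],[0,0,0]],[0.2,[0.01,0.057,0.73],[0,0,0]]]'
python3 go.py .460 .103 .005 14
python3 - <<'E'
from ov import *
D=np.deg2rad
p,d=snapshot('side')
overlay('side',p,[(box((.46,.103),.1,.014,.014,D(13.8)),(0,255,0))],(300,190,420,280),6,'pics/s3.png')
E
```

```text
t: 9.15
tcp_pos: [0.4612, 0.1012, 0.0414]
tool_rot: [0.993, 0.121, 0.001, 0.0]
force: [0.1, -0.6, 0.6]
finger_gap: 0.396
from [0.4612 0.1012 0.0414] psi 13.9 D [-0.0012  0.0018 -0.0364] turn unit -0.0003 turn rows 0.0
now-axes total [-0.008 -0.02   0.364]  end-axes total [-0.007 -0.02   0.364]
split 1 : first [-0.008 -0.02   0.364]  then [-0.007 -0.02   0.364] x 0  rows each 0.7
```

View pics/s3.png

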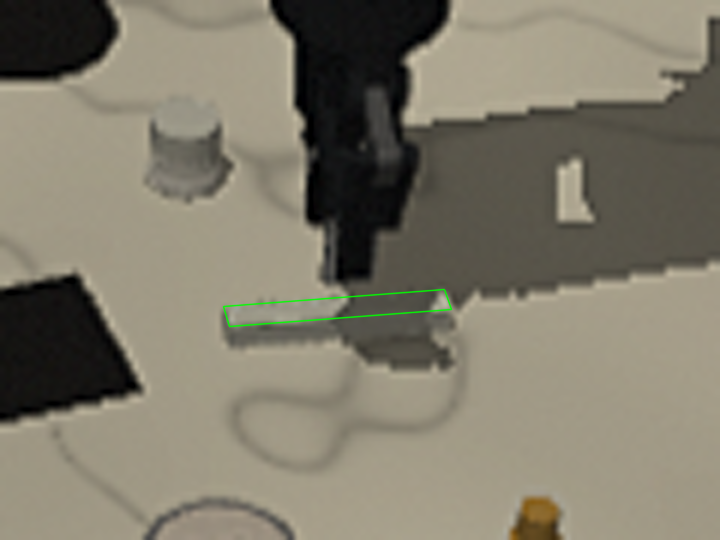

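The fingers at (350,275) are centred over the bar, so I'll grasp and lift it.

```bash
python3 -m inch '[[0.2,[-0.01,-0.02,0.2],[0,0,0]],[0.2,[-0.01,-0.02,0.36],[0,0,0]],[0.2,[-0.01,-0.02,0.36],[0,0,0]],[0.2,[-0.01,-0.02,0.36],[0,0,0]]]'; python3 -m inch '[[1,[0,0,0],[0,0,0]],[1,[0,0,0],[0,0,0]],[1,[0,0,0],[0,0,0]],[1,[0,0,0],[0,0,0]],[1,[0,0,0],[0,0,0]],[1,[0,0,0],[0,0,0]]]' 40;python3 -m inch '[[1,[0,0,-0.5],[0,0,0]],[1,[0,0,-1],[0,0,0]],[1,[0,0,-1],[0,0,0]],[1,[0,0,-1],[0,0,0]]]'
python3 go.py .438 -.3845 .10 -72
```

```text
t: 9.6
tcp_pos: [0.4592, 0.1038, 0.0052]
tool_rot: [0.993, 0.122, 0.001, 0.0]
force: [0.2, -0.1, 0.1]
finger_gap: 0.402
t: 10.2
tcp_pos: [0.4594, 0.1038, 0.0055]
tool_rot: [0.993, 0.122, 0.001, 0.0]
force: [-1.1, -0.3, 6.3]
finger_gap: 0.147
t: 10.6
tcp_pos: [0.4595, 0.1038, 0.1059]
tool_rot: [0.993, 0.122, 0.002, 0.0]
force: [-0.3, 0.2, -0.6]
finger_gap: 0.15
from [0.4595 0.1038 0.1059] psi 14.0 D [-0.0215 -0.4883 -0.0059] turn unit 0.2390 turn rows 10.0
now-axes total [-1.392  4.686  0.058]  end-axes total [4.578 1.713 0.059]
split 5 : first [-0.278  0.937  0.012]  then [0.916 0.343 0.012] x 4  rows each 2.0
```

```bash
python3 -m inch '[[1,[-0.28,0.94,0],[0,0,0.239]],[1,[-0.28,0.94,0],[0,0,0.239]],[1,[-0.28,0.94,0],[0,0,0.239]],[1,[-0.28,0.94,0],[0,0,0.239]],[1,[-0.28,0.94,0],[0,0,0.239]],[1,[-0.28,0.94,0],[0,0,0.239]],[1,[-0.28,0.94,0],[0,0,0.239]],[1,[-0.28,0.94,0],[0,0,0.239]],[1,[-0.28,0.94,0],[0,0,0.239]],[1,[-0.28,0.94,0],[0,0,0.239]],[1,[-0.28,0.94,0],[0,0,0.239]]]' >/dev/null
python3 -m inch '[[1,[0.91,0.34,0],[0,0,0]],[1,[0.91,0.34,0],[0,0,0]]]'>/dev/null
python3 -m inch '[[1,[0.91,0.34,0],[0,0,0]],[1,[0.91,0.34,0],[0,0,0]]]'>/dev/null
python3 -m inch '[[1,[0.91,0.34,0],[0,0,0]],[1,[0.91,0.34,0],[0,0,0]]]'>/dev/null
python3 -m inch '[[1,[0.91,0.34,0],[0,0,0]],[1,[0.91,0.34,0],[0,0,0]],[1,[0.91,0.34,0],[0,0,0]],[1,[0.91,0.34,0],[0,0,0]]]'
python3 go.py .438 -.3845 .04 -72
```

```text
t: 12.7
tcp_pos: [0.4361, -0.3827, 0.103]
tool_rot: [0.809, -0.588, -0.001, -0.0]
force: [-0.0, 0.3, -0.5]
finger_gap: 0.15
from [ 0.4361 -0.3827  0.103 ] psi -72.0 D [ 0.0019 -0.0018 -0.063 ] turn unit -0.0001 turn rows 0.0
now-axes total [ 0.024 -0.013  0.63 ]  end-axes total [ 0.023 -0.012  0.63 ]
split 1 : first [ 0.024 -0.013  0.63 ]  then [ 0.023 -0.012  0.63 ] x 0  rows each 1.3
```

```bash
python3 -m inch '[[1,[0.02,-0.01,0.4],[0,0,0]],[1,[0.02,-0.01,0.63],[0,0,0]],[1,[0.02,-0.01,0.63],[0,0,0]],[1,[0.02,-0.01,0.63],[0,0,0]],[1,[0.02,-0.01,0.63],[0,0,0]]]'
python3 go.py .438 -.3845 .0115 -72;  python3 - <<'E'
from ov import *
D=np.deg2rad
n,c=('side',(320,120,400,180))
p,d=snapshot(n)
overlay(n,p,[(box(x,.1,.014,.02,D(108)),(0,255,0)) for x in((.5135,-.3586),(.4373,-.3835))],c,6,f'pics/p3{n}.png')
E
```

```text
t: 13.2
tcp_pos: [0.4394, -0.3836, 0.0424]
tool_rot: [0.809, -0.587, 0.001, 0.0]
force: [0.2, -0.7, 0.5]
finger_gap: 0.145
from [ 0.4394 -0.3836  0.0424] psi -71.9 D [-0.0014 -0.0009 -0.0309] turn unit 0.0002 turn rows 0.0
now-axes total [0.003 0.016 0.309]  end-axes total [0.004 0.016 0.309]
split 1 : first [0.003 0.016 0.309]  then [0.004 0.016 0.309] x 0  rows each 0.6
```

View pics/p3side.png

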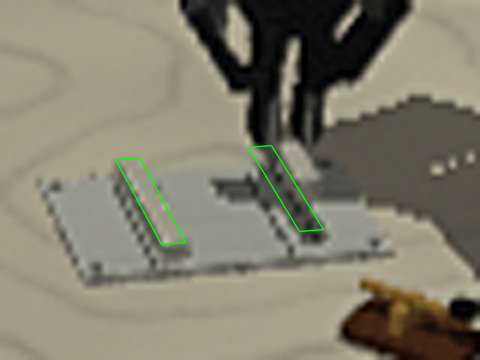

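```bash
python3 -m inch '[[1,[0,0.01,0.15],[0,0,0]],[1,[0,0.01,0.305],[0,0,0]],[1,[0,0.01,0.305],[0,0,0]],[1,[0,0.01,0.305],[0,0,0]]]'
python3 -m inch '[[0.4,[0,0,0],[0,0,0]],[0.4,[0,0,0],[0,0,0]],[0.4,[0,0,0],[0,0,0]],[0.4,[0,0,0],[0,0,0]]]'
python3 -m inch '[[0.4,[0,0,-0.4],[0,0,0]],[0.4,[0,0,-0.9],[0,0,0]],[0.4,[0,0,-0.9],[0,0,0]]]'
python3 go.py .499 .360 .18 14
```

```text
t: 13.65
tcp_pos: [0.4373, -0.3838, 0.0098]
tool_rot: [0.809, -0.588, -0.001, -0.0]
force: [-0.2, 1.0, -0.2]
finger_gap: 0.149
t: 14.05
tcp_pos: [0.4378, -0.3843, 0.0108]
tool_rot: [0.809, -0.588, -0.0, -0.0]
force: [-0.6, -0.7, -0.3]
finger_gap: 0.303
t: 14.35
tcp_pos: [0.4408, -0.3879, 0.1068]
tool_rot: [0.809, -0.588, 0.006, 0.002]
force: [1.6, -1.1, -0.2]
finger_gap: 0.304
from [ 0.4408 -0.3879  0.1068] psi -72.0 D [0.0582 0.7479 0.0732] turn unit -0.2389 turn rows 10.0
now-axes total [-6.924 -2.866 -0.804]  end-axes total [ 2.374 -7.116 -0.732]
split 8 : first [-0.866 -0.358 -0.101]  then [ 0.297 -0.889 -0.092] x 7  rows each 1.9
```

```bash
python3 -m inch '[[-0.2,[-0.86,-0.36,-0.2],[0,0,-0.239]],[-0.2,[-0.86,-0.36,-0.2],[0,0,-0.239]],[-0.2,[-0.86,-0.36,-0.2],[0,0,-0.239]],[-0.2,[-0.86,-0.36,-0.2],[0,0,-0.239]],[-0.2,[-0.86,-0.36,-0.2],[0,0,-0.239]],[-0.2,[-0.86,-0.36,-0.2],[0,0,-0.239]],[-0.2,[-0.86,-0.36,-0.2],[0,0,-0.239]],[-0.2,[-0.86,-0.36,-0.2],[0,0,-0.239]],[-0.2,[-0.86,-0.36,-0.2],[0,0,-0.239]],[-0.2,[-0.86,-0.36,-0.2],[0,0,-0.239]],[-0.2,[-0.86,-0.36,-0.2],[0,0,-0.239]]]' >/dev/null
python3 -m inch '[[-1,[0.3,-0.89,-0.09],[0,0,0]],[-1,[0.3,-0.89,-0.09],[0,0,0]]]'>/dev/null
python3 -m inch '[[-1,[0.3,-0.89,-0.09],[0,0,0]],[-1,[0.3,-0.89,-0.09],[0,0,0]]]'>/dev/null
python3 -m inch '[[-1,[0.3,-0.89,-0.09],[0,0,0]],[-1,[0.3,-0.89,-0.09],[0,0,0]]]'>/dev/null
python3 -m inch '[[-1,[0.3,-0.89,-0.09],[0,0,0]],[-1,[0.3,-0.89,-0.09],[0,0,0]]]'>/dev/null
python3 -m inch '[[-1,[0.3,-0.89,-0.09],[0,0,0]],[-1,[0.3,-0.89,-0.09],[0,0,0]],[-1,[0.3,-0.89,-0.09],[0,0,0]]]'>/dev/null
python3 go.py .499 .360 .18 14
python3 - <<'E'
from ov import *
D=np.deg2rad
p,d=snapshot('top')
overlay('top',p,[(box(x,.1,.014,.02,D(108)),(0,255,0)) for x in((.5135,-.3586),(.4373,-.3835))],(420,180,520,280),6,'pics/p4.png')
p,d=snapshot('side')
cv2.imwrite('pics/s4.png',p)
E
```

```text
from [0.4838 0.1816 0.1665] psi 14.2 D [0.0152 0.1784 0.0135] turn unit 0.0006 turn rows 0.0
now-axes total [ 0.586 -1.692 -0.132]  end-axes total [ 0.579 -1.694 -0.135]
split 2 : first [ 0.293 -0.846 -0.066]  then [ 0.29  -0.847 -0.068] x 1  rows each 1.8
```

View pics/p4.png

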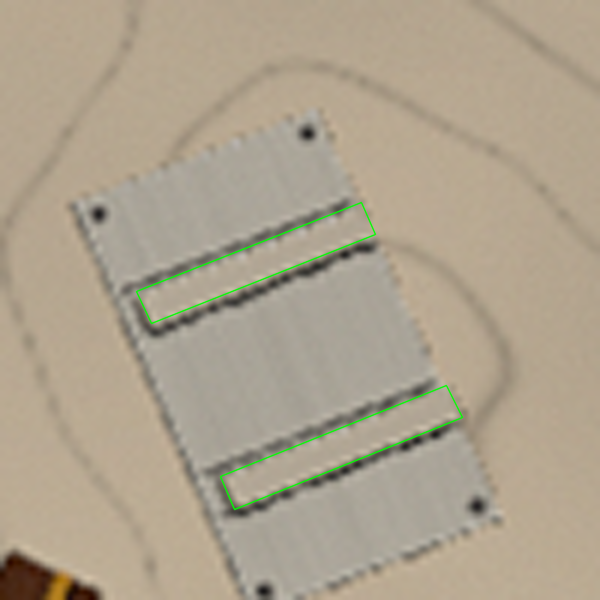

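View pics/s4.png

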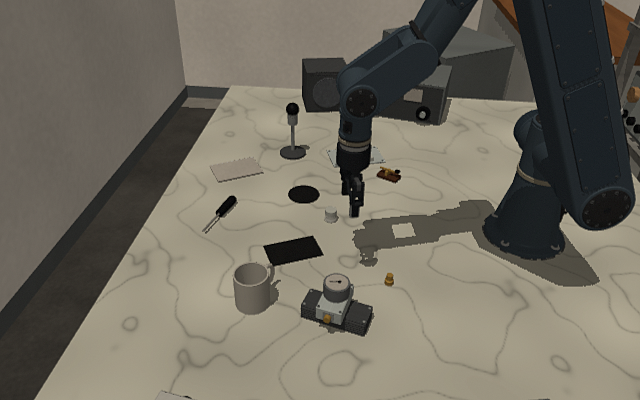

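Both bars match their outlines, at (255,262) and (340,448). The stack at (337,300) and the mug are undisturbed. Next is the meter.

```bash
python3 -m inch '[[-1,[0.29,-0.85,-0.07],[0,0,0]],[-1,[0.29,-0.85,-0.07],[0,0,0]]]'>/dev/null
python3 -m inch '[[-1,[0.29,-0.85,-0.07],[0,0,0]],[-1,[0.29,-0.85,-0.07],[0,0,0]],[-1,[0.29,-0.85,-0.07],[0,0,0]],[-1,[0.29,-0.85,-0.07],[0,0,0]],[-1,[0.29,-0.85,-0.07],[0,0,0]]]'
python3 go.py .499 .360 .11 14
```

```text
t: 17.35
tcp_pos: [0.4982, 0.3532, 0.1791]
tool_rot: [0.993, 0.121, -0.001, 0.001]
force: [0.2, -1.3, -0.4]
finger_gap: 1.006
from [0.4982 0.3532 0.1791] psi 13.8 D [ 0.0008  0.0068 -0.0691] turn unit -0.0004 turn rows 0.0
now-axes total [ 0.026 -0.065  0.691]  end-axes total [ 0.025 -0.064  0.691]
split 1 : first [ 0.026 -0.065  0.691]  then [ 0.025 -0.064  0.691] x 0  rows each 1.4
```

```bash
python3 -m inch '[[-1,[0.02,-0.065,0.4],[0,0,0]],[-1,[0.02,-0.065,0.69],[0,0,0]],[-1,[0.02,-0.065,0.69],[0,0,0]],[-1,[0.02,-0.065,0.69],[0,0,0]],[-1,[0.02,-0.065,0.69],[0,0,0]]]'
python3 go.py .499 .360 .074 14
python3 - <<'E'
from ov import *
for n,c in(('side',(260,200,420,320)),('top',(90,180,250,300))):
    p,d=snapshot(n); overlay(n,p,[(circ((.499,.36),.058,.104),(0,255,0))],c,5,f'pics/m1{n}.png')
E
```

```text
t: 17.85
tcp_pos: [0.5001, 0.3621, 0.1124]
tool_rot: [0.993, 0.121, 0.001, -0.0]
force: [1.5, -0.6, -0.2]
finger_gap: 0.999
from [0.5001 0.3621 0.1124] psi 13.9 D [-0.0011 -0.0021 -0.0384] turn unit -0.0002 turn rows 0.0
now-axes total [-0.017  0.017  0.384]  end-axes total [-0.016  0.017  0.384]
split 1 : first [-0.017  0.017  0.384]  then [-0.016  0.017  0.384] x 0  rows each 0.8
```

View pics/m1side.png

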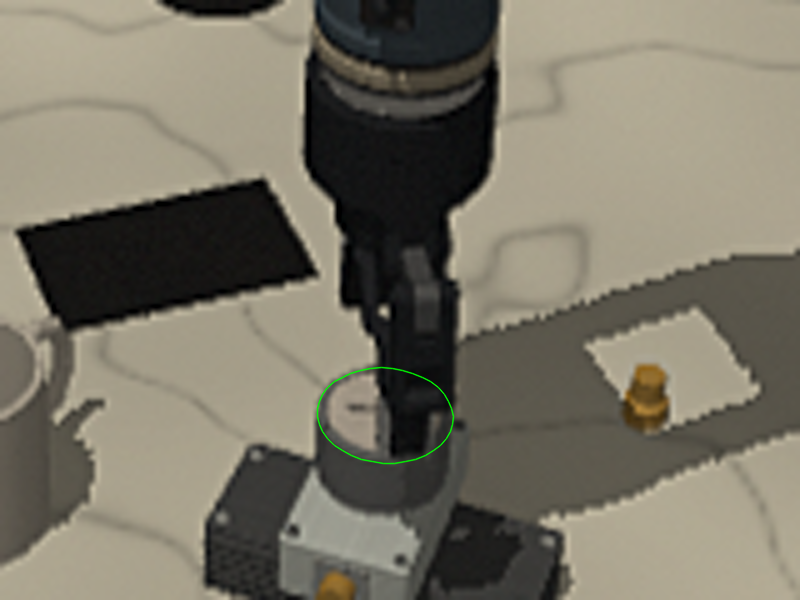

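View pics/m1top.png

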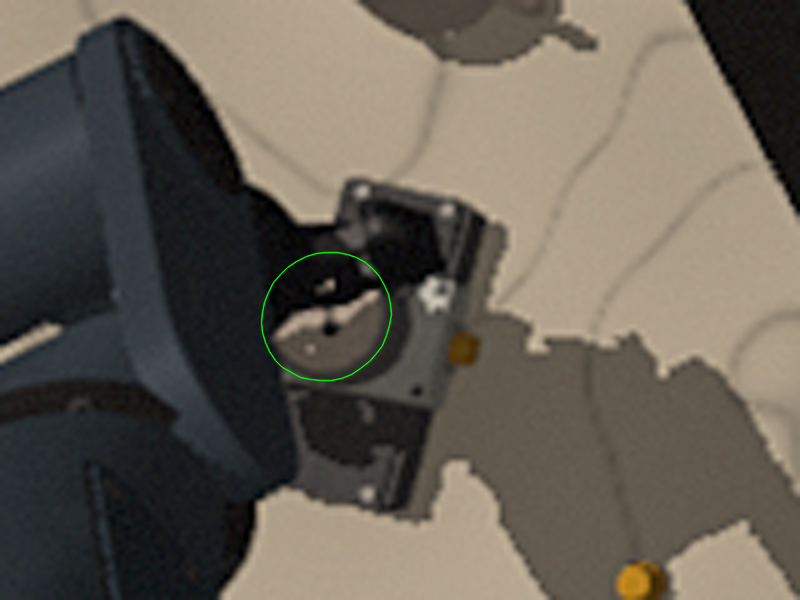

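```bash
python3 -m inch '[[-1,[-0.01,0.02,0.2],[0,0,0]],[-1,[-0.01,0.02,0.38],[0,0,0]],[-1,[-0.01,0.02,0.38],[0,0,0]],[-1,[-0.01,0.02,0.38],[0,0,0]]]'; python3 -m inch '[[1,[0,0,0],[0,0,0]],[1,[0,0,0],[0,0,0]],[1,[0,0,0],[0,0,0]],[1,[0,0,0],[0,0,0]],[1,[0,0,0],[0,0,0]]]' 35
python3 - <<'E'
from ov import *
for n,c in(('side',(260,200,420,320)),):
    p,d=snapshot(n); overlay(n,p,[],c,5,f'pics/m2{n}.png')
E
python3 -m inch '[[1,[0,0,-0.3],[0,0,0]],[1,[0,0,-0.7],[0,0,0]],[1,[0,0,-0.9],[0,0,0]],[1,[0,0,-0.9],[0,0,0]]]'
python3 go.py .625 -.115 .1 14
python3 - <<'E'
from ov import *
for n,c in(('side',(260,170,420,320)),):
    p,d=snapshot(n); overlay(n,p,[],c,4,f'pics/m3{n}.png')
E
```

```text
t: 18.35
tcp_pos: [0.4988, 0.3605, 0.0737]
tool_rot: [0.993, 0.122, 0.001, -0.0]
force: [0.3, 0.9, 0.1]
finger_gap: 1.0
t: 18.85
tcp_pos: [0.4992, 0.3607, 0.0743]
tool_rot: [0.993, 0.122, 0.001, -0.0]
force: [-1.1, 0.3, 5.1]
finger_gap: 0.673
t: 19.3
tcp_pos: [0.5003, 0.3614, 0.1662]
tool_rot: [0.993, 0.122, 0.004, -0.001]
force: [0.3, 0.3, -2.1]
finger_gap: 0.667
from [0.5003 0.3614 0.1662] psi 14.0 D [ 0.1247 -0.4764 -0.0662] turn unit 0.0000 turn rows 0.0
now-axes total [0.051 4.925 0.655]  end-axes total [0.057 4.924 0.662]
split 5 : first [0.01  0.985 0.131]  then [0.011 0.985 0.132] x 4  rows each 2.0
```

View pics/m3side.png

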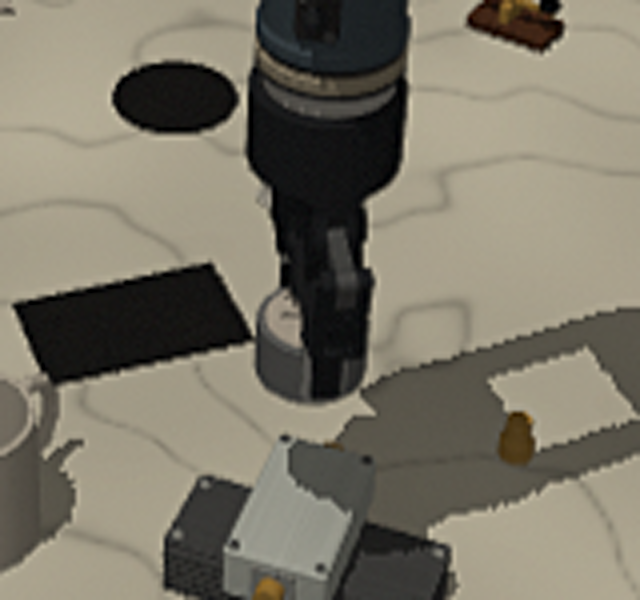

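The meter is held upright at (310,345) and the filter has stayed put. I'll carry the meter to the round pad.

```bash

python3 -m inch '[[1,[0.01,0.98,0.13],[0,0,0]],[1,[0.01,0.98,0.13],[0,0,0]],[1,[0.01,0.98,0.13],[0,0,0]]]'>/dev/null
python3 -m inch '[[1,[0.01,0.98,0.13],[0,0,0]],[1,[0.01,0.98,0.13],[0,0,0]],[1,[0.01,0.98,0.13],[0,0,0]]]'>/dev/null
python3 -m inch '[[1,[0.01,0.98,0.13],[0,0,0]],[1,[0.01,0.98,0.13],[0,0,0]],[1,[0.01,0.98,0.13],[0,0,0]]]'>/dev/null
python3 -m inch '[[1,[0.01,0.98,0.13],[0,0,0]],[1,[0.01,0.98,0.13],[0,0,0]],[1,[0.01,0.98,0.13],[0,0,0]]]'>/dev/null
python3 -m inch '[[1,[0.01,0.98,0.13],[0,0,0]],[1,[0.01,0.98,0.13],[0,0,0]],[1,[0.01,0.98,0.13],[0,0,0]],[1,[0.01,0.98,0.13],[0,0,0]]]'
python3 go.py .625 -.115 .03 14
```

```text
t: 20.95
tcp_pos: [0.6209, -0.1133, 0.0963]
tool_rot: [0.993, 0.121, -0.001, -0.001]
force: [-0.5, 1.1, -0.9]
finger_gap: 0.665
from [ 0.6209 -0.1133  0.0963] psi 13.9 D [ 0.0041 -0.0017 -0.0663] turn unit -0.0003 turn rows 0.0
now-axes total [0.037 0.028 0.663]  end-axes total [0.036 0.026 0.663]
split 1 : first [0.037 0.028 0.663]  then [0.036 0.026 0.663] x 0  rows each 1.3
```

```bash

python3 -m inch '[[1,[0.04,0.03,0.4],[0,0,0]],[1,[0.04,0.03,0.66],[0,0,0]],[1,[0.04,0.03,0.66],[0,0,0]],[1,[0.04,0.03,0.66],[0,0,0]],[1,[0.04,0.03,0.66],[0,0,0]]]'
python3 go.py .625 -.115 .010 14
python3 - <<'E'
from ov import *
for n,c in(('side',(250,130,370,220)),):
    p,d=snapshot(n); overlay(n,p,[(circ((.625,-.115),.096,.005),(0,0,255)),(circ((.625,-.115),.058,.059),(0,255,0))],c,6,f'pics/m4{n}.png')
E
```

```text
t: 21.45
tcp_pos: [0.6273, -0.115, 0.0332]
tool_rot: [0.992, 0.123, 0.001, 0.0]
force: [-0.6, -0.8, -1.9]
finger_gap: 0.669
from [ 0.6273 -0.115   0.0332] psi 14.1 D [-0.0023 -0.     -0.0232] turn unit 0.0002 turn rows 0.0
now-axes total [-0.022 -0.005  0.232]  end-axes total [-0.022 -0.005  0.232]
split 1 : first [-0.022 -0.005  0.232]  then [-0.022 -0.005  0.232] x 0  rows each 0.5
```

View pics/m4side.png

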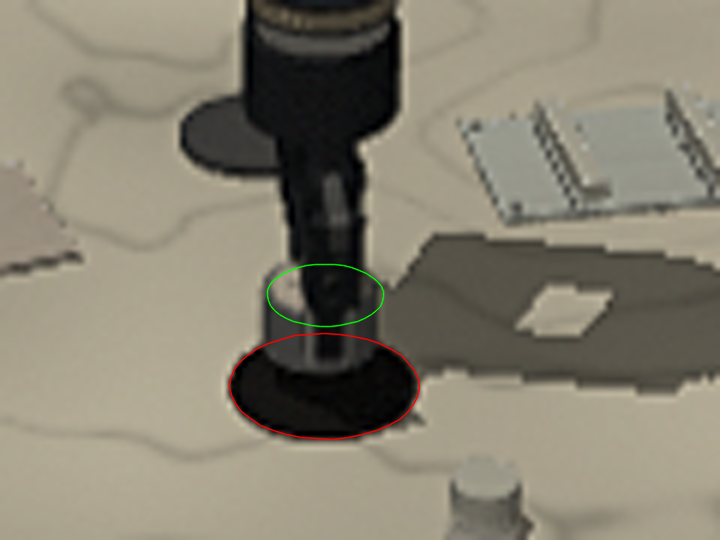

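The meter at (320,320) is centred over the pad, so I'll set it down.

```bash

python3 -m inch '[[1,[-0.02,0,0.12],[0,0,0]],[1,[-0.02,0,0.22],[0,0,0]],[1,[-0.02,0,0.235],[0,0,0]],[1,[-0.02,0,0.235],[0,0,0]]]'
python3 -m inch '[[-1,[0,0,0],[0,0,0]],[-1,[0,0,0],[0,0,0]],[-1,[0,0,0],[0,0,0]],[-1,[0,0,0],[0,0,0]],[-1,[0,0,0],[0,0,0]]]'
python3 -m inch '[[-1,[0,0,-0.4],[0,0,0]],[-1,[0,0,-0.9],[0,0,0]],[-1,[0,0,-0.95],[0,0,0]]]'
python3 go.py .500 .363 .16 76
```

```text
t: 21.9
tcp_pos: [0.6245, -0.1164, 0.0087]
tool_rot: [0.993, 0.122, 0.0, -0.0]
force: [-0.5, 0.3, 4.0]
finger_gap: 0.667
t: 22.4
tcp_pos: [0.6244, -0.1163, 0.0081]
tool_rot: [0.993, 0.122, -0.0, -0.0]
force: [0.2, -1.0, 0.1]
finger_gap: 0.999
t: 22.7
tcp_pos: [0.6287, -0.1178, 0.1093]
tool_rot: [0.993, 0.122, 0.005, 0.003]
force: [0.9, -0.7, 0.5]
finger_gap: 0.997
from [ 0.6287 -0.1178  0.1093] psi 14.0 D [-0.1287  0.4808  0.0507] turn unit -0.1722 turn rows 7.2
now-axes total [-0.078 -4.973 -0.541]  end-axes total [ 4.354 -2.412 -0.507]
split 5 : first [-0.016 -0.995 -0.108]  then [ 0.871 -0.482 -0.101] x 4  rows each 2.0
```

```bash

python3 -m inch '[[-1,[-0.02,-0.98,-0.15],[0,0,-0.172]],[-1,[-0.02,-0.98,-0.15],[0,0,-0.172]],[-1,[-0.02,-0.98,-0.15],[0,0,-0.172]],[-1,[-0.02,-0.98,-0.15],[0,0,-0.172]],[-1,[-0.02,-0.98,-0.15],[0,0,-0.172]],[-1,[-0.02,-0.98,-0.15],[0,0,-0.172]],[-1,[-0.02,-0.98,-0.15],[0,0,-0.172]],[-1,[-0.02,-0.98,-0.15],[0,0,-0.172]],[-1,[-0.02,-0.98,-0.15],[0,0,-0.172]]]' >/dev/null
python3 -m inch '[[-1,[0.87,-0.48,-0.1],[0,0,0]],[-1,[0.87,-0.48,-0.1],[0,0,0]],[-1,[0.87,-0.48,-0.1],[0,0,0]]]'>/dev/null
python3 -m inch '[[-1,[0.87,-0.48,-0.1],[0,0,0]],[-1,[0.87,-0.48,-0.1],[0,0,0]],[-1,[0.87,-0.48,-0.1],[0,0,0]]]'>/dev/null
python3 - <<'E'
from ov import *
from meas import *
n='top';p,d=snapshot(n);P=cloud(n,d);z=P[...,2];st=(np.hypot(P[...,0]-.5,P[...,1]-.363)<.13)
for k,q in(('filter',st&(z>.062)&(z<.078)),('amp',st&(z>.03)&(z<.04))): rect(P[q][:,:2],k);print(np.median(z[q]))
m=(np.hypot(P[...,0]-.625,P[...,1]+.115)<.05)&(z>.033)&(z<.045);rect(P[m][:,:2],'meter');print(np.median(z[m]))
overlay(n,p,[(circ((.625,-.115),.096,.005),(0,0,255)),(circ((.625,-.115),.058,.039),(0,255,0)),(box((.500,.363),.096,.058,.070,np.radians(76)),(0,0,255))],(110,150,410,300),2.6,'pics/f1.png')
E
python3 go.py .500 .363 .16 76
```

```text
filter c [504.2 390.7] size [67.2] [51.7] ang 8.3 n 502
0.0696545448268171
amp c [501.3 382.2] size [106.6] [21.8] ang 164.4 n 83
0.035105270337903116
meter c [ 624.1 -118. ] size [55.6] [55.] ang 86.0 n 432
0.038959473599040395
from [0.5471 0.1727 0.1385] psi 76.2 D [-0.0471  0.1903  0.0215] turn unit 0.0005 turn rows 0.0
now-axes total [ 1.735 -0.911 -0.215]  end-axes total [ 1.732 -0.917 -0.215]
split 2 : first [ 0.868 -0.456 -0.108]  then [ 0.866 -0.458 -0.108] x 1  rows each 2.0
```

View pics/f1.png

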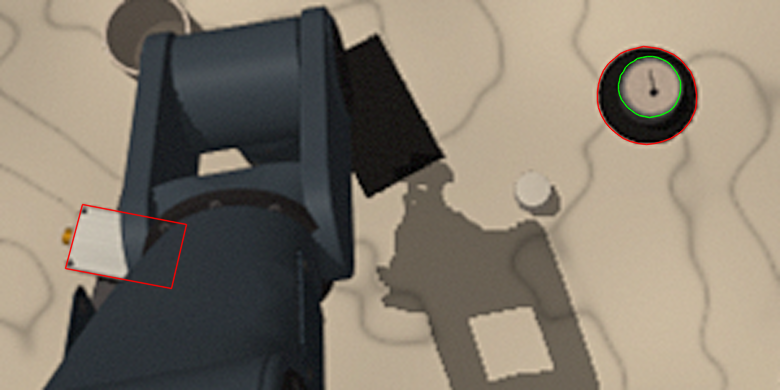

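The meter sits centred on the pad at (650,87), and the filter still matches its outline.

```bash

python3 -m inch '[[-1,[0.87,-0.46,-0.1],[0,0,0]],[-1,[0.87,-0.46,-0.1],[0,0,0]],[-1,[0.87,-0.46,-0.1],[0,0,0]]]'>/dev/null
python3 -m inch '[[-1,[0.87,-0.46,-0.1],[0,0,0]],[-1,[0.87,-0.46,-0.1],[0,0,0]],[-1,[0.87,-0.46,-0.1],[0,0,0]],[-1,[0.87,-0.46,-0.1],[0,0,0]]]'
python3 go.py .500 .363 .08 76
```

```text
t: 24.95
tcp_pos: [0.5016, 0.3607, 0.158]
tool_rot: [0.788, 0.616, -0.0, 0.001]
force: [0.8, -0.5, -0.1]
finger_gap: 1.001
from [0.5016 0.3607 0.158 ] psi 76.0 D [-0.0016  0.0023 -0.078 ] turn unit -0.0001 turn rows 0.0
now-axes total [ 0.019 -0.021  0.78 ]  end-axes total [ 0.018 -0.021  0.78 ]
split 1 : first [ 0.019 -0.021  0.78 ]  then [ 0.018 -0.021  0.78 ] x 0  rows each 1.6
```

```bash

python3 -m inch '[[-1,[0.02,-0.02,0.4],[0,0,0]],[-1,[0.02,-0.02,0.78],[0,0,0]],[-1,[0.02,-0.02,0.78],[0,0,0]],[-1,[0.02,-0.02,0.78],[0,0,0]],[-1,[0.02,-0.02,0.78],[0,0,0]]]'
python3 go.py .500 .363 .041 76
python3 - <<'E'
from ov import *
for n,c in(('side',(260,200,420,320)),):
    p,d=snapshot(n); overlay(n,p,[(box((.500,.363),.096,.058,.070,np.radians(76)),(0,0,255))],c,5,f'pics/f2{n}.png')
E
```

```text
t: 25.45
tcp_pos: [0.5015, 0.3634, 0.0821]
tool_rot: [0.789, 0.615, 0.002, 0.0]
force: [0.3, -0.5, -0.3]
finger_gap: 0.999
from [0.5015 0.3634 0.0821] psi 75.8 D [-0.0015 -0.0004 -0.0411] turn unit -0.0005 turn rows 0.0
now-axes total [-0.008 -0.015  0.411]  end-axes total [-0.007 -0.014  0.411]
split 1 : first [-0.008 -0.015  0.411]  then [-0.007 -0.014  0.411] x 0  rows each 0.8
```

View pics/f2side.png

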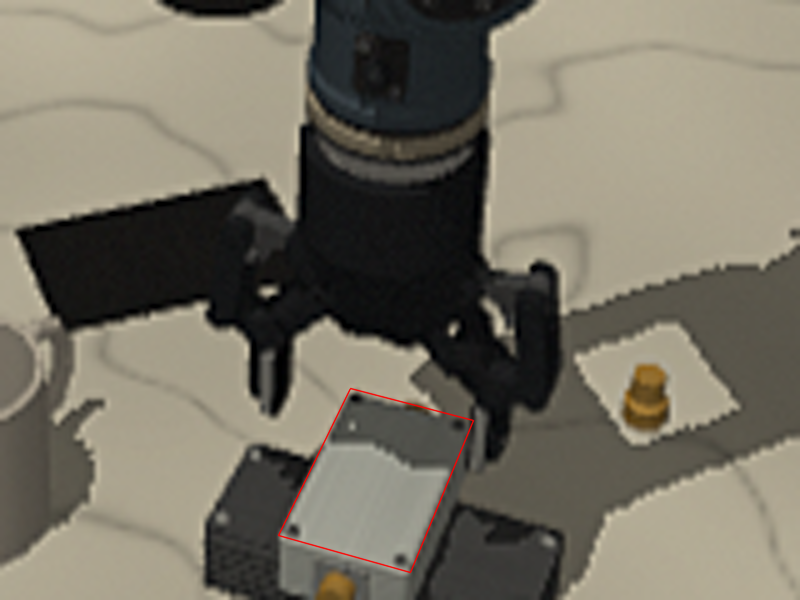

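The fingers at (270,400) and (490,445) straddle the filter evenly.

```bash

python3 -m inch '[[-1,[-0.01,-0.01,0.2],[0,0,0]],[-1,[-0.01,-0.01,0.4],[0,0,0]],[-1,[-0.01,-0.01,0.4],[0,0,0]],[-1,[-0.01,-0.01,0.4],[0,0,0]]]'
python3 -m inch '[[1,[0,0,0],[0,0,0]],[1,[0,0,0],[0,0,0]],[1,[0,0,0],[0,0,0]],[1,[0,0,0],[0,0,0]],[1,[0,0,0],[0,0,0]]]' 60
python3 -m inch '[[1,[0,0,-0.2],[0,0,0]],[1,[0,0,-0.5],[0,0,0]],[1,[0,0,-0.8],[0,0,0]],[1,[0,0,-0.8],[0,0,0]]]'
python3 - <<'E'
from ov import *
for n,c in(('side',(260,170,420,320)),):
    p,d=snapshot(n); overlay(n,p,[],c,4,f'pics/f3{n}.png')
E
python3 go.py .6213 .1495 .09 25.3
```

```text
t: 25.9
tcp_pos: [0.4992, 0.3635, 0.0417]
tool_rot: [0.788, 0.615, 0.001, 0.0]
force: [-0.0, -0.6, -0.0]
finger_gap: 1.003
t: 26.4
tcp_pos: [0.4996, 0.3638, 0.0421]
tool_rot: [0.788, 0.615, 0.002, 0.0]
force: [0.2, 0.0, 6.3]
finger_gap: 0.664
t: 26.8
tcp_pos: [0.5009, 0.3646, 0.1243]
tool_rot: [0.788, 0.615, 0.004, 0.001]
force: [1.4, 0.6, -2.0]
finger_gap: 0.666
from [0.4995 0.3639 0.1221] psi 75.9 D [ 0.1218 -0.2144 -0.0321] turn unit 0.1407 turn rows 5.9
now-axes total [-1.785  1.701  0.322]  end-axes total [0.185 2.459 0.321]
split 3 : first [-0.595  0.567  0.107]  then [0.062 0.82  0.107] x 2  rows each 1.7
```

View pics/f3side.png

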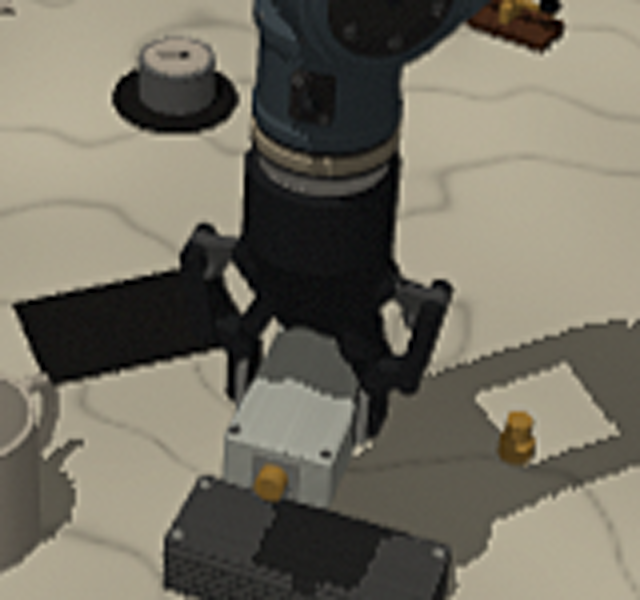

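The filter is lifted level at (290,420). The amplifier and the placed meter are undisturbed.

```bash

python3 -m inch '[[1,[-0.6,0.57,0.05],[0,0,0.1407]],[1,[-0.6,0.57,0.05],[0,0,0.1407]],[1,[-0.6,0.57,0.05],[0,0,0.1407]],[1,[-0.6,0.57,0.05],[0,0,0.1407]],[1,[-0.6,0.57,0.05],[0,0,0.1407]],[1,[-0.6,0.57,0.05],[0,0,0.1407]],[1,[-0.6,0.57,0.05],[0,0,0.1407]],[1,[-0.6,0.57,0.05],[0,0,0.1407]]]' >/dev/null
python3 -m inch '[[1,[0.06,0.82,0.1],[0,0,0]],[1,[0.06,0.82,0.1],[0,0,0]],[1,[0.06,0.82,0.1],[0,0,0]]]'>/dev/null
python3 -m inch '[[1,[0.06,0.82,0.1],[0,0,0]],[1,[0.06,0.82,0.1],[0,0,0]],[1,[0.06,0.82,0.1],[0,0,0]],[1,[0.06,0.82,0.1],[0,0,0]]]'
python3 go.py .6213 .1495 .03 25.3
```

```text
t: 28.35
tcp_pos: [0.6194, 0.1477, 0.0946]
tool_rot: [0.976, 0.219, -0.001, -0.0]
force: [-0.6, 0.3, -2.8]
finger_gap: 0.664
from [0.6194 0.1477 0.0946] psi 25.3 D [ 0.0019  0.0018 -0.0646] turn unit -0.0001 turn rows 0.0
now-axes total [ 0.026 -0.007  0.646]  end-axes total [ 0.025 -0.008  0.646]
split 1 : first [ 0.026 -0.007  0.646]  then [ 0.025 -0.008  0.646] x 0  rows each 1.3
```

```bash

python3 -m inch '[[1,[0.02,0,0.4],[0,0,0]],[1,[0.02,0,0.64],[0,0,0]],[1,[0.02,0,0.64],[0,0,0]],[1,[0.02,0,0.64],[0,0,0]],[1,[0.02,0,0.64],[0,0,0]]]'
python3 go.py .6213 .1495 .012 25.3
python3 - <<'E'
from ov import *
for n,c in(('side',(220,180,380,290)),):
    p,d=snapshot(n); overlay(n,p,[(box((.6213,.1495),.14,.084,.005,np.radians(25.3)),(0,0,255)),(box((.6213,.1495),.096,.058,.058,np.radians(25.3)),(0,255,0))],c,5,f'pics/f4{n}.png')
E
```

```text
t: 28.85
tcp_pos: [0.6226, 0.1498, 0.0328]
tool_rot: [0.976, 0.22, 0.001, 0.0]
force: [0.6, -0.2, -2.9]
finger_gap: 0.668
from [0.6226 0.1498 0.0328] psi 25.4 D [-0.0013 -0.0003 -0.0208] turn unit 0.0002 turn rows 0.0
now-axes total [-0.014 -0.003  0.208]  end-axes total [-0.013 -0.003  0.208]
split 1 : first [-0.014 -0.003  0.208]  then [-0.013 -0.003  0.208] x 0  rows each 0.4
```

View pics/f4side.png

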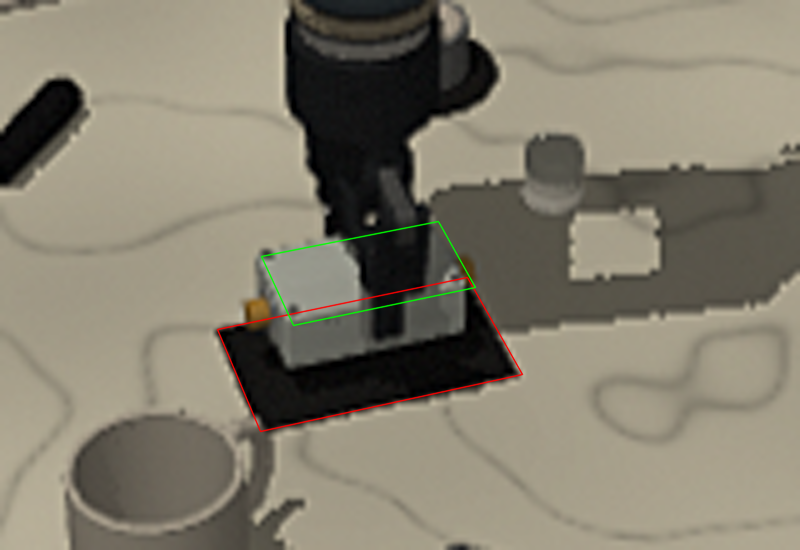

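The filter at (365,300) lies along the pad, about 2 mm off centre. I'll correct that while lowering.

```bash

python3 -m inch '[[1,[-0.03,0,0.1],[0,0,0]],[1,[-0.03,0,0.2],[0,0,0]],[1,[-0.03,0,0.21],[0,0,0]],[1,[-0.03,0,0.21],[0,0,0]]]'
python3 -m inch '[[-1,[0,0,0],[0,0,0]],[-1,[0,0,0],[0,0,0]],[-1,[0,0,0],[0,0,0]],[-1,[0,0,0],[0,0,0]],[-1,[0,0,0],[0,0,0]]]'
python3 -m inch '[[-1,[0,0,-0.4],[0,0,0]],[-1,[0,0,-0.9],[0,0,0]],[-1,[0,0,-0.95],[0,0,0]]]'
python3 go.py .4965 .3625 .12 -16.5
```

```text
t: 29.3
tcp_pos: [0.619, 0.1475, 0.0107]
tool_rot: [0.976, 0.219, 0.0, -0.0]
force: [-1.7, 0.0, 3.4]
finger_gap: 0.667
t: 29.8
tcp_pos: [0.619, 0.1475, 0.0102]
tool_rot: [0.976, 0.219, -0.0, -0.0]
force: [0.2, -0.7, 0.4]
finger_gap: 0.999
t: 30.1
tcp_pos: [0.6235, 0.148, 0.1114]
tool_rot: [0.976, 0.219, 0.006, 0.001]
force: [1.5, -0.1, -0.8]
finger_gap: 1.002
from [0.6235 0.148  0.1114] psi 25.3 D [-0.127   0.2145  0.0086] turn unit 0.1161 turn rows 4.9
now-axes total [-0.231 -2.482 -0.1  ]  end-axes total [-1.827 -1.696 -0.086]
split 3 : first [-0.077 -0.827 -0.033]  then [-0.609 -0.565 -0.029] x 2  rows each 1.7
```

```bash

python3 -m inch '[[-1,[-0.08,-0.83,-0.04],[0,0,0.116]],[-1,[-0.08,-0.83,-0.04],[0,0,0.116]],[-1,[-0.08,-0.83,-0.04],[0,0,0.116]],[-1,[-0.08,-0.83,-0.04],[0,0,0.116]],[-1,[-0.08,-0.83,-0.04],[0,0,0.116]],[-1,[-0.08,-0.83,-0.04],[0,0,0.116]],[-1,[-0.08,-0.83,-0.04],[0,0,0.116]]]' >/dev/null
python3 -m inch '[[-1,[-0.61,-0.56,0],[0,0,0]],[-1,[-0.61,-0.56,0],[0,0,0]],[-1,[-0.61,-0.56,0],[0,0,0]]]'>/dev/null
python3 -m inch '[[-1,[-0.61,-0.56,0],[0,0,0]],[-1,[-0.61,-0.56,0],[0,0,0]],[-1,[-0.61,-0.56,0],[0,0,0]],[-1,[-0.61,-0.56,0],[0,0,0]]]'
python3 go.py .4965 .3625 .06 -16.5
python3 - <<'E'
from ov import *
D=np.radians
L=[(box((.6213,.1495),.14,.084,.005,D(25.3)),(0,0,255)),(box((.6213,.1495),.096,.058,.039,D(25.3)),(0,255,0)),(box((.4965,.3625),.15,.064,.036,D(163.5)),(0,255,0))]
for n,c in(('side',(220,200,400,345)),('top',(110,140,300,290))):
    p,d=snapshot(n); overlay(n,p,L,c,4,f'pics/a1{n}.png')
E
```

```text
t: 31.5
tcp_pos: [0.4913, 0.3613, 0.1092]
tool_rot: [0.99, -0.142, 0.0, 0.0]
force: [1.1, -0.4, 0.1]
finger_gap: 1.0
from [0.4913 0.3613 0.1092] psi -16.3 D [ 0.0052  0.0012 -0.0492] turn unit 0.0005 turn rows 0.0
now-axes total [ 0.046 -0.027  0.492]  end-axes total [ 0.047 -0.027  0.492]
split 1 : first [ 0.046 -0.027  0.492]  then [ 0.047 -0.027  0.492] x 0  rows each 1.0
```

View pics/a1side.png

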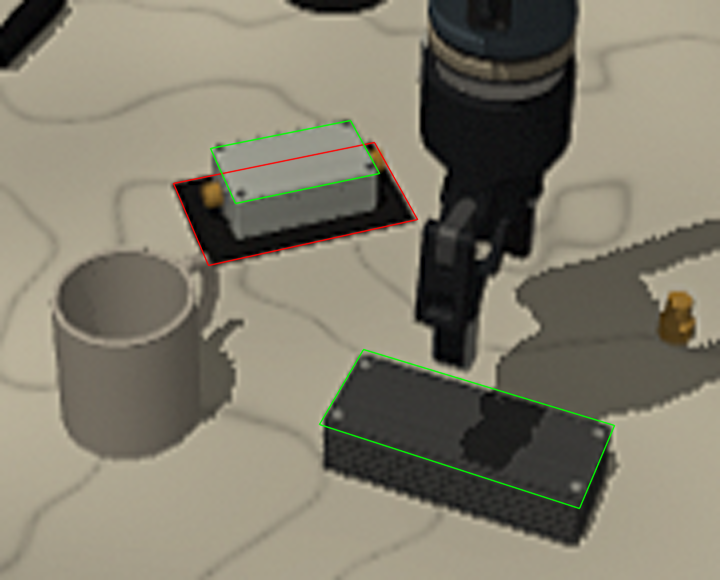

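View pics/a1top.png

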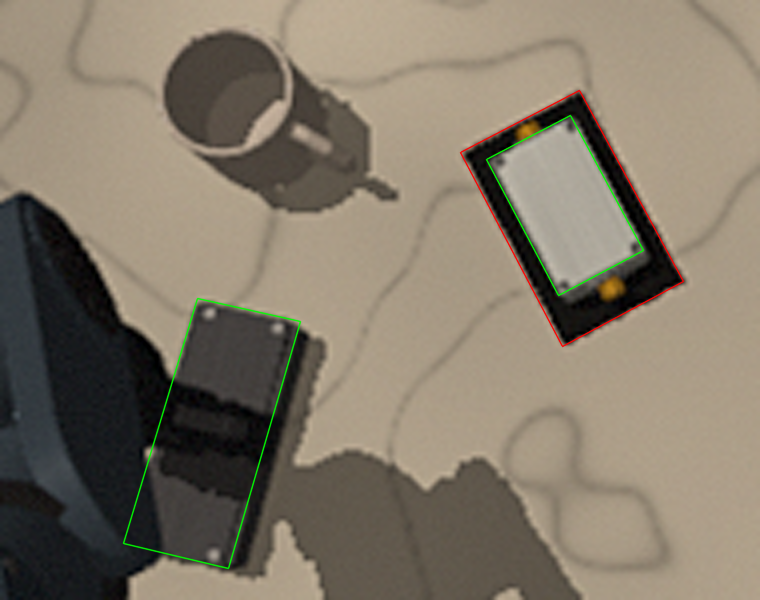

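The filter is centred on the oblong pad at (565,205) in the top view. The amplifier matches its outline, so I'll go down on it.

```bash

python3 -m inch '[[-1,[0.045,-0.027,0.3],[0,0,0]],[-1,[0.045,-0.027,0.5],[0,0,0]],[-1,[0.045,-0.027,0.5],[0,0,0]],[-1,[0.045,-0.027,0.5],[0,0,0]],[-1,[0.045,-0.027,0.5],[0,0,0]]]'
python3 go.py .4965 .3625 .004 -16.5
python3 - <<'E'
from ov import *
D=np.radians
L=[(box((.4965,.3625),.15,.064,.036,D(163.5)),(0,255,0))]
for n,c in(('side',(280,220,400,345)),('top',(110,170,260,290))):
    p,d=snapshot(n); overlay(n,p,L,c,4.5,f'pics/a2{n}.png')
E
```

```text
t: 32.1
tcp_pos: [0.4974, 0.3623, 0.0604]
tool_rot: [0.99, -0.144, 0.001, -0.001]
force: [0.3, 0.5, -0.1]
finger_gap: 0.999
from [0.4974 0.3623 0.0604] psi -16.5 D [-0.0009  0.0002 -0.0564] turn unit -0.0001 turn rows 0.0
now-axes total [-0.01   0.001  0.564]  end-axes total [-0.01   0.001  0.564]
split 1 : first [-0.01   0.001  0.564]  then [-0.01   0.001  0.564] x 0  rows each 1.1
```

View pics/a2side.png

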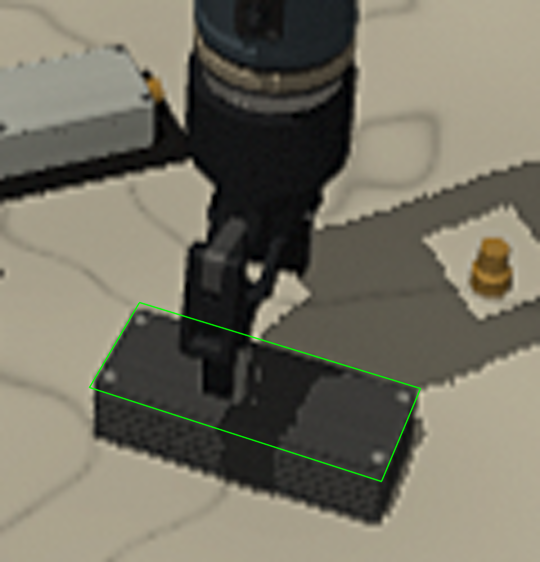

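View pics/a2top.png

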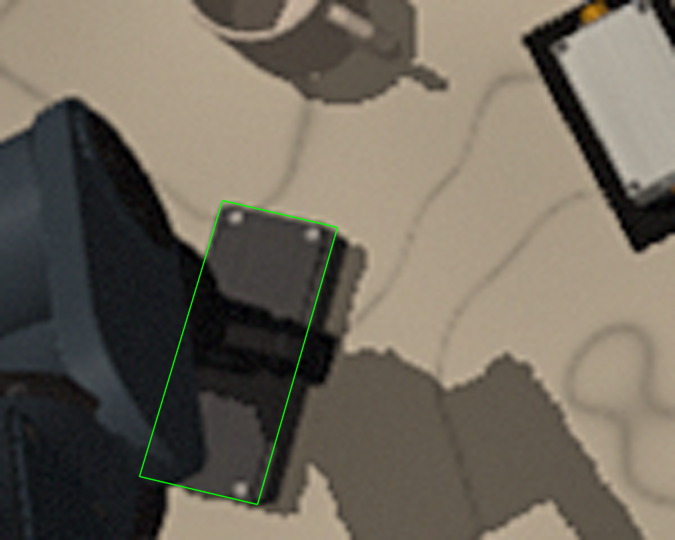

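```bash
python3 - <<'E'
from h import *
a=np.radians(-16.5);y=np.array([np.sin(a),-np.cos(a)])
c=np.array([.4974,.3623])
for s in(-1,1):
  for r in(.0425,.057):
    print(s,r,proj('side',np.r_[c+s*r*y,.0734]),proj('side',np.r_[c+s*r*y,.0604]),proj('top',np.r_[c+s*r*y,.0734]))
E
```

```text
-1 0.0425 [[329.52079856 306.81603348]] [[329.29159909 311.13607711]] [[140.15520644 240.85511837]]
-1 0.057 [[327.04905527 311.57600847]] [[326.83459855 315.90870965]] [[134.13170222 239.44033943]]
1 0.0425 [[343.0229137  280.81425141]] [[342.71953658 285.05280583]] [[175.60629567 249.18174236]]
1 0.057 [[345.17079659 276.67795261]] [[344.85661059 280.90161871]] [[181.6779789  250.60783742]]
```

The projected finger tips match the picture, so the fingers straddle the amplifier. I'll descend in two steps and watch the force.

```bash

python3 -m inch '[[-1,[-0.01,0,0.15],[0,0,0]],[-1,[-0.01,0,0.3],[0,0,0]],[-1,[-0.01,0,0.36],[0,0,0]]]'
python3 -m inch '[[-1,[0,0,0.1],[0,0,0]],[-1,[0,0,0.2],[0,0,0]],[-1,[0,0,0.2],[0,0,0]],[-1,[0,0,0.2],[0,0,0]]]'
python3 -m inch '[[1,[0,0,0],[0,0,0]],[1,[0,0,0],[0,0,0]],[1,[0,0,0],[0,0,0]],[1,[0,0,0],[0,0,0]],[1,[0,0,0],[0,0,0]]]' 110
python3 -m inch '[[1,[0,0,-0.2],[0,0,0]],[1,[0,0,-0.5],[0,0,0]],[1,[0,0,-0.8],[0,0,0]],[1,[0,0,-0.8],[0,0,0]]]'
python3 - <<'E'
from ov import *
for n,c in(('side',(260,170,420,320)),):
    p,d=snapshot(n); overlay(n,p,[],c,4,f'pics/a3{n}.png')
E
python3 go.py .4753 -.3708 .12 18
```

```text
t: 32.5
tcp_pos: [0.4938, 0.3622, 0.0211]
tool_rot: [0.99, -0.143, -0.002, 0.001]
force: [-0.3, -0.3, 0.4]
finger_gap: 1.004
t: 32.9
tcp_pos: [0.4951, 0.3628, 0.0029]
tool_rot: [0.99, -0.143, -0.0, 0.0]
force: [-0.1, 0.2, -0.9]
finger_gap: 0.999
t: 33.4
tcp_pos: [0.4961, 0.3633, 0.0046]
tool_rot: [0.99, -0.143, 0.001, -0.001]
force: [-1.6, 0.2, 6.0]
finger_gap: 0.727
t: 33.8
tcp_pos: [0.4975, 0.3639, 0.0863]
tool_rot: [0.99, -0.143, 0.003, -0.002]
force: [1.3, 0.7, -5.5]
finger_gap: 0.731
from [0.4961 0.3632 0.0842] psi -16.5 D [-0.0208 -0.734   0.0358] turn unit -0.0958 turn rows 4.0
now-axes total [ 1.883  7.097 -0.369]  end-axes total [-2.466  6.917 -0.358]
split 8 : first [ 0.235  0.887 -0.046]  then [-0.308  0.865 -0.045] x 7  rows each 1.8
```

View pics/a3side.png

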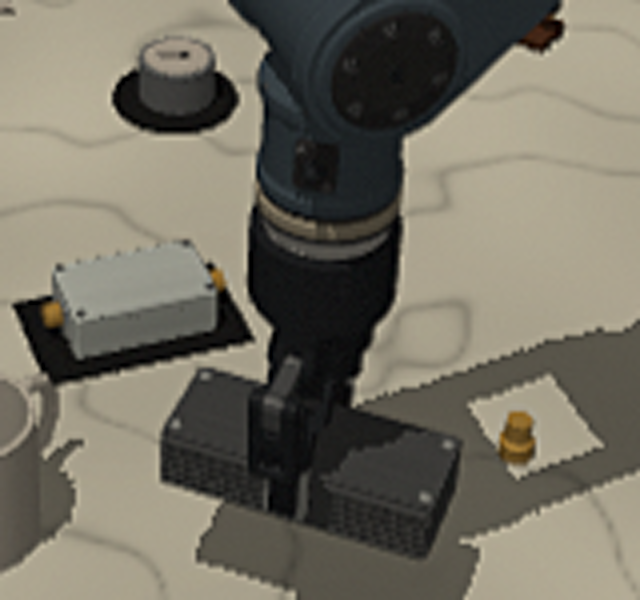

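The amplifier is held level at (310,455). I'll carry it to the plate, rising first.

```bash

python3 -m inch '[[1,[0.23,0.88,-0.3],[0,0,-0.0958]],[1,[0.23,0.88,-0.3],[0,0,-0.0958]],[1,[0.23,0.88,-0.3],[0,0,-0.0958]],[1,[0.23,0.88,-0.3],[0,0,-0.0958]],[1,[0.23,0.88,-0.3],[0,0,-0.0958]]]' >/dev/null
python3 -m inch '[[1,[-0.31,0.86,-0.05],[0,0,0]],[1,[-0.31,0.86,-0.05],[0,0,0]],[1,[-0.31,0.86,-0.05],[0,0,0]]]'>/dev/null
python3 -m inch '[[1,[-0.31,0.86,0],[0,0,0]],[1,[-0.31,0.86,0],[0,0,0]],[1,[-0.31,0.86,0],[0,0,0]]]'>/dev/null
python3 -m inch '[[1,[-0.31,0.86,0],[0,0,0]],[1,[-0.31,0.86,0],[0,0,0]],[1,[-0.31,0.86,0],[0,0,0]]]'>/dev/null
python3 -m inch '[[1,[-0.31,0.86,0],[0,0,0]],[1,[-0.31,0.86,0],[0,0,0]],[1,[-0.31,0.86,0],[0,0,0]]]'>/dev/null
python3 -m inch '[[1,[-0.31,0.86,0],[0,0,0]],[1,[-0.31,0.86,0],[0,0,0]],[1,[-0.31,0.86,0],[0,0,0]]]'
python3 go.py .4753 -.3708 .10 18
```

```text
t: 35.85
tcp_pos: [0.4804, -0.1895, 0.118]
tool_rot: [0.988, 0.154, 0.002, 0.002]
force: [0.8, 0.6, -5.6]
finger_gap: 0.727
from [ 0.4804 -0.1895  0.118 ] psi 17.7 D [-0.0051 -0.1813 -0.018 ] turn unit -0.0009 turn rows 0.0
now-axes total [-0.6    1.711  0.187]  end-axes total [-0.609  1.709  0.18 ]
split 2 : first [-0.3    0.856  0.094]  then [-0.305  0.854  0.09 ] x 1  rows each 1.8
```

```bash

python3 -m inch '[[1,[-0.3,0.85,0.1],[0,0,0]],[1,[-0.3,0.85,0.1],[0,0,0]],[1,[-0.3,0.85,0.1],[0,0,0]]]'>/dev/null
python3 -m inch '[[1,[-0.3,0.85,0.09],[0,0,0]],[1,[-0.3,0.85,0.09],[0,0,0]],[1,[-0.3,0.85,0.09],[0,0,0]],[1,[-0.3,0.85,0.09],[0,0,0]],[1,[-0.3,0.85,0.09],[0,0,0]]]'
python3 go.py .4753 -.3708 .05 18
```

```text
t: 36.65
tcp_pos: [0.4731, -0.3622, 0.0983]
tool_rot: [0.988, 0.157, -0.001, -0.002]
force: [-0.8, 1.2, -6.3]
finger_gap: 0.727
from [ 0.4731 -0.3622  0.0983] psi 18.0 D [ 0.0022 -0.0086 -0.0483] turn unit 0.0001 turn rows 0.0
now-axes total [-0.005  0.09   0.482]  end-axes total [-0.005  0.088  0.483]
split 1 : first [-0.005  0.09   0.482]  then [-0.005  0.088  0.483] x 0  rows each 1.0
```

```bash

python3 -m inch '[[1,[0,0.09,0.3],[0,0,0]],[1,[0,0.09,0.48],[0,0,0]],[1,[0,0.09,0.48],[0,0,0]],[1,[0,0.09,0.48],[0,0,0]],[1,[0,0.09,0.48],[0,0,0]]]'
python3 - <<'E'
from ov import *
D=np.radians
s=sense();z=s['tcp_pos'][2]-.0046;print(s['tcp_pos'])
L=[(box((.4753,-.3708),.15,.064,z+.036,D(18)),(0,255,0)),(box((.4753,-.3708),.18,.11,.006,D(18)),(0,0,255))]
for n,c in(('side',(310,90,410,190)),('top',(410,170,530,290))):
    p,d=snapshot(n); overlay(n,p,L,c,5,f'pics/a4{n}.png')
E
python3 go.py .4753 -.3708 .0252 18
```

```text
t: 37.15
tcp_pos: [0.4769, -0.3733, 0.0523]
tool_rot: [0.988, 0.157, 0.0, 0.001]
force: [-0.8, -1.2, -5.8]
finger_gap: 0.729
[ 0.47692663 -0.37331972  0.05233495]
from [ 0.4769 -0.3739  0.0526] psi 18.0 D [-0.0016  0.0031 -0.0274] turn unit 0.0001 turn rows 0.0
now-axes total [-0.006 -0.035  0.274]  end-axes total [-0.006 -0.035  0.274]
split 1 : first [-0.006 -0.035  0.274]  then [-0.006 -0.035  0.274] x 0  rows each 0.6
```

View pics/a4side.png

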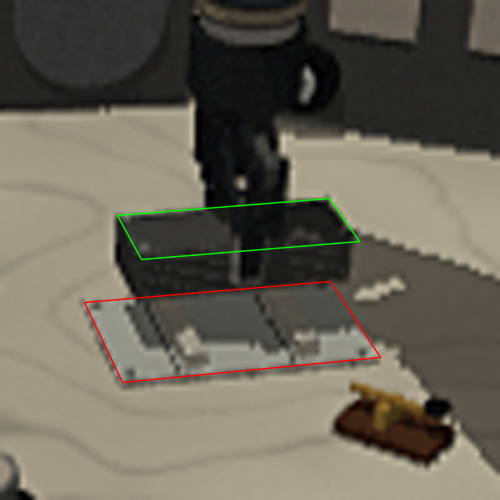

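View pics/a4top.png

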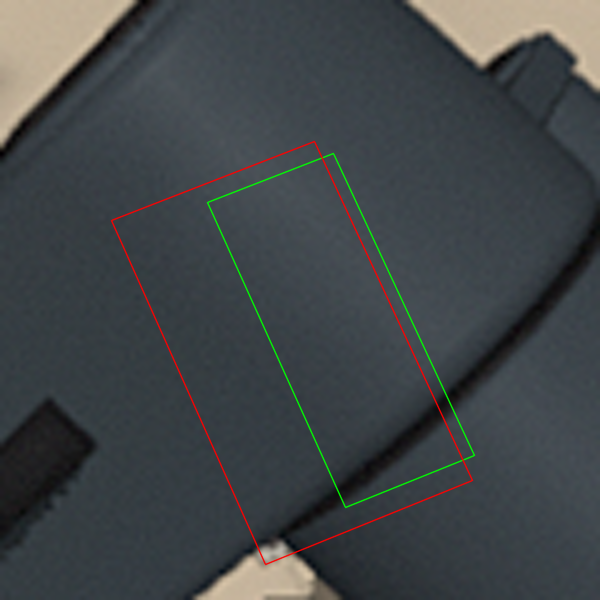

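In the side view the amplifier at (235,240) sits about 2–3 mm towards +x of the outline. I'll correct that while lowering.

```bash

python3 -m inch '[[1,[-0.02,-0.03,0.1],[0,0,0]],[1,[-0.02,-0.03,0.2],[0,0,0]],[1,[-0.02,-0.03,0.25],[0,0,0]],[1,[-0.02,-0.03,0.27],[0,0,0]],[1,[-0.02,-0.03,0.27],[0,0,0]]]'
python3 go.py .4753 -.3708 .0252 18
```

```text
t: 37.75
tcp_pos: [0.4726, -0.3708, 0.0247]
tool_rot: [0.988, 0.157, -0.001, -0.001]
force: [-3.7, 1.9, 2.5]
finger_gap: 0.726
from [ 0.4726 -0.3708  0.0247] psi 18.0 D [0.0027 0.     0.0005] turn unit 0.0000 turn rows 0.0
now-axes total [ 0.026  0.008 -0.005]  end-axes total [ 0.026  0.008 -0.005]
split 1 : first [ 0.026  0.008 -0.005]  then [ 0.026  0.008 -0.005] x 0  rows each 0.1
```

```bash

python3 -m inch '[[-0.6,[0,0,0],[0,0,0]],[-0.8,[0,0,0],[0,0,0]],[-1,[0,0,0],[0,0,0]],[-1,[0,0,0],[0,0,0]],[-1,[0,0,0],[0,0,0]]]'
python3 -m inch '[[-1,[0,0,-0.3],[0,0,0]],[-1,[0,0,-0.7],[0,0,0]],[-1,[0,0,-1],[0,0,0]],[-1,[0,0,-1],[0,0,0]]]'
python3 -m inch '[[-1,[0,-0.9,-0.5],[0,0,0]],[-1,[0,-0.9,-0.5],[0,0,0]],[-1,[0,-0.9,-0.5],[0,0,0]]]' >/dev/null
python3 -m inch '[[-1,[0,-0.9,0],[0,0,0]],[-1,[0,-0.9,0],[0,0,0]],[-1,[0,-0.9,0],[0,0,0]]]' >/dev/null
python3 -m inch '[[-1,[0,-0.9,0],[0,0,0]],[-1,[0,-0.9,0],[0,0,0]],[-1,[0,-0.9,0],[0,0,0]],[-1,[0,-0.9,0],[0,0,0]]]'
python3 - <<'E'
from ov import *
from meas import *
D=np.radians
L=[(box((.4753,-.3708),.15,.064,.056,D(18)),(0,255,0)),(box((.4753,-.3708),.18,.11,.006,D(18)),(0,0,255))]
for n,c in(('side',(310,90,410,190)),('top',(410,170,530,290))):
    p,d=snapshot(n); overlay(n,p,L,c,5,f'pics/a5{n}.png');cv2.imwrite(f'pics/end{n}.png',p)
    P=cloud(n,d);z=P[...,2];m=(np.hypot(P[...,0]-.4753,P[...,1]+.3708)<.1)&(z>.049)&(z<.063);rect(P[m][:,:2],n+' amp');print(np.median(z[m]))
    m=(np.hypot(P[...,0]-.6213,P[...,1]-.1495)<.06)&(z>.033)&(z<.045);rect(P[m][:,:2],n+' filter');print(np.median(z[m]))
    m=(np.hypot(P[...,0]-.625,P[...,1]+.115)<.05)&(z>.033)&(z<.045);rect(P[m][:,:2],n+' meter');print(np.median(z[m]))
E
```

```text
t: 38.25
tcp_pos: [0.4735, -0.3717, 0.0244]
tool_rot: [0.988, 0.156, 0.0, 0.0]
force: [-0.9, 0.9, -0.7]
finger_gap: 1.001
t: 38.65
tcp_pos: [0.4757, -0.374, 0.129]
tool_rot: [0.988, 0.157, 0.003, 0.004]
force: [1.0, -0.3, 0.4]
finger_gap: 1.006
t: 39.65
tcp_pos: [0.3906, -0.1151, 0.1741]
tool_rot: [0.988, 0.157, 0.0, 0.001]
force: [-0.8, -0.9, 0.4]
finger_gap: 0.999
side amp c [ 472.  -367.4] size [149.] [68.] ang 18.0 n 435
0.055350351850890434
side filter c [620.9 149.1] size [95.9] [61.2] ang 27.2 n 578
0.03862323055467387
side meter c [ 623.4 -114.2] size [56.7] [56.1] ang 57.2 n 181
0.038486642666556437
top amp c [ 473.  -372.6] size [148.] [64.3] ang 19.0 n 1740
0.055691239504585544
top filter c [621.1 146.4] size [96.2] [57.4] ang 25.2 n 917
0.038626001167112234
top meter c [ 623.9 -118.1] size [55.9] [54.8] ang 82.0 n 434
0.03923842278771561
```

View pics/a5side.png

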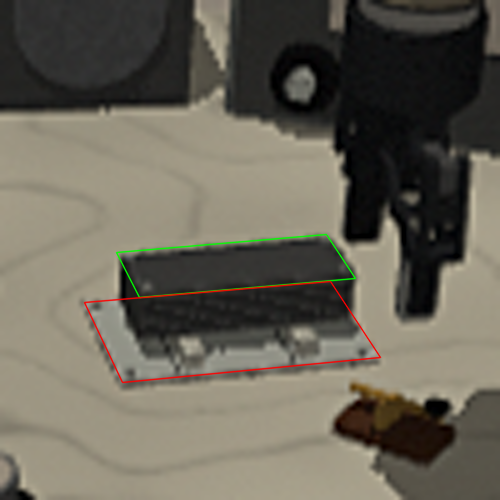

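View pics/a5top.png

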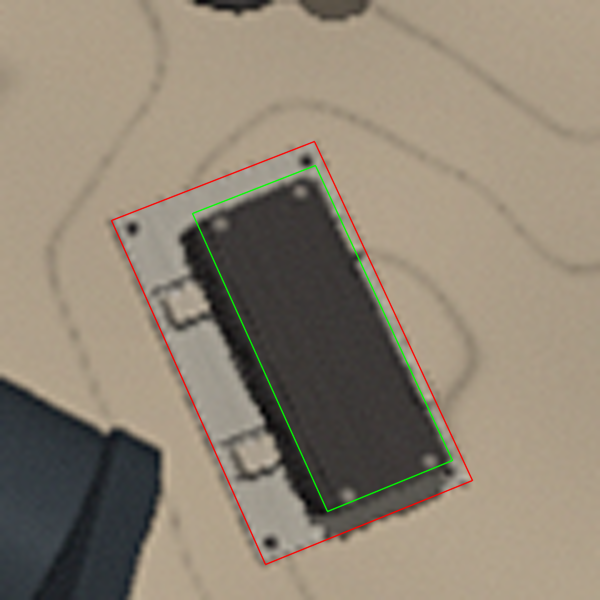

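View pics/endside.png

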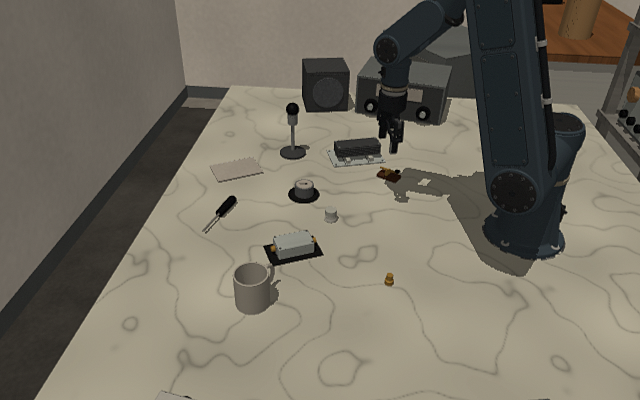

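Everything checks within about 4 mm: the amplifier top is at 0.0555 m, the bar ends are between their lines at (185,303) and (253,453), and the mug and microphone have not moved. The robot is clear, so I'm handing in.

```bash
python3 -c "
from station import *
s=sense();print(s['t'],abs(s['qd']).max());print(sign_off())"
```

```text
39.75 0.012128096752007773
the job is handed in; nothing more can be done
None
```

The stack is apart and every piece is in its place; I handed the job in at about 40 s of the 122 s allowed. The sign-off reports no verdict.

I laid the two spacer bars across the plate first. Then I moved the meter to the round pad, the filter to the oblong pad, and the amplifier onto both bars.

Last checks, from both cameras:
- **Meter:** about 1–3 mm from the middle of the round pad. Its top is at about 39 mm, as it should be.
- **Filter:** within about 3 mm of the middle of the oblong pad, with its top at 38.6 mm. The top view puts it within 1° of the pad. The side view's depth outline was coarser and read 2° off.
- **Amplifier:** about 3–5 mm from the plate's centre, within 1° of its length. Its top is at 55.5 mm, so it rests on the bars at the expected height of 56 mm. The two cameras disagreed by about 5 mm across the plate, which still leaves it well inside the 15 mm limit.
- **Bars:** both lay between their line pairs before the amplifier went on, and their ends still show between the lines now.
- **Microphone and mug:** by eye, both stand where they were at the start. I did not measure them again.
- **Robot:** the gripper was empty and clear of everything. No check failed.

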